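# Build the exposure signal tower on its interface box

### The job

Build the scanner's signal tower on the interface box, from the bottom up and one part at a time: seat the black foot in the ring on the box, plug the green light onto it, then the amber, then the red, and finish with the grey sounder cap, each part upright and fully down on the one below. Set the parts down rather than drop them, and leave the blue spare light, the tape roll and the mouse where they are.

Things in the scene. Friction and masses are not known exactly. Their poses are not given: they have to be found in the camera images.
- box: Status interface box, fixed to the desk: pale grey, 100 mm (x) by 130 mm (y), lid 30 mm above the desk. On the middle of the lid a black ring, 78 mm inside and 88 mm outside diameter, 5 mm high, with a dark floor and a brass disc in the middle: the seat for the tower's foot. Origin: centre of its underside, on the desk.
- seat (a point): Centre of the floor of the round seat on the interface box, level with its lid, 30 mm above the desk; z up.
- foot: The tower's foot, black: round flange 72 mm across, 8 mm thick; on it a body 54 mm across with a thin grey band, up to the flat shoulder at 44 mm; on top a chamfered plug 34 mm across, 10 mm high. Take it by the body, above the flange. 160 g. The flange drops into the seat's ring with 3 mm to spare all round and rests on its floor. Origin: centre of underside, z up.
- green_light: Light module: green ribbed lens over a black collar, an upright cylinder 54 mm across (collar, lowest 12 mm: 53), 44 mm to its flat shoulder, plus a chamfered black plug on top, 34 mm across, 10 mm high. Socket underneath (37 mm bore, 12 mm deep) fits loosely over the plug of the part below; seated, its origin is 44 mm above that part's. 80 g. Origin: centre of underside, z up.
- amber_light: Light module: amber ribbed lens over a black collar, an upright cylinder 54 mm across (collar, lowest 12 mm: 53), 44 mm to its flat shoulder, plus a chamfered black plug on top, 34 mm across, 10 mm high. Socket underneath (37 mm bore, 12 mm deep) fits loosely over the plug of the part below; seated, its origin is 44 mm above that part's. 80 g. Origin: centre of underside, z up.
- red_light: Light module: red ribbed lens over a black collar, an upright cylinder 54 mm across (collar, lowest 12 mm: 53), 44 mm to its flat shoulder, plus a chamfered black plug on top, 34 mm across, 10 mm high. Socket underneath (37 mm bore, 12 mm deep) fits loosely over the plug of the part below; seated, its origin is 44 mm above that part's. 80 g. Origin: centre of underside, z up.
- sounder: Sounder cap, the tower's top piece: pale grey upright cylinder 54 mm across (lowest 12 mm: 53), 34 mm high, slightly domed, dark grille rings on top and slots round the side, no plug. Same 37 mm socket underneath, 12 mm deep; seated, its origin is 44 mm above that of the light below. 80 g. Origin: centre of underside, z up.
- blue_light: Light module: blue ribbed lens over a black collar, an upright cylinder 54 mm across (collar, lowest 12 mm: 53), 44 mm to its flat shoulder, plus a chamfered black plug on top, 34 mm across, 10 mm high. Socket underneath (37 mm bore, 12 mm deep) fits loosely over the plug of the part below; seated, its origin is 44 mm above that part's. 80 g. Spare. Origin: centre of underside, z up.
- tape: Roll of beige tape with a lime-green core lying flat: 90 mm across, 25 mm high, hole 68 mm. Bystander. Origin: centre of underside.
- mouse: Black computer mouse, 105 mm long (its x), 60 mm wide, 33 mm high. Bystander. Origin: centre of underside.
Mind the look-alikes: they are no part of the job. What is shaped like the foot but pink is not meant. There is more than one size of the sounder; the one meant has the size given above.

How it is judged:
On the way, in this order (a step that is already met when the one before it is completed fails the run):
1. the foot is seated in the ring on the interface box and let go (horizontal distance between foot and seat below 0.006 m and z of foot in the frame of seat between -0.003 and 0.003 m and angle between foot's own z axis and vertical below 0.06 rad and contact force between the fingers and foot below 0.1 N and linear speed of foot below 0.03 m/s), for 0.2 s.
2. the green light is seated on the foot and let go (horizontal distance between green_light and foot below 0.006 m and z of green_light in the frame of foot between 0.041 and 0.047 m and angle between green_light's own z axis and vertical below 0.06 rad and contact force between the fingers and green_light below 0.1 N and linear speed of green_light below 0.03 m/s), for 0.2 s.
3. the amber light is seated on the green light and let go (horizontal distance between amber_light and green_light below 0.006 m and z of amber_light in the frame of green_light between 0.041 and 0.047 m and angle between amber_light's own z axis and vertical below 0.06 rad and contact force between the fingers and amber_light below 0.1 N and linear speed of amber_light below 0.03 m/s), for 0.2 s.
4. the red light is seated on the amber light and let go (horizontal distance between red_light and amber_light below 0.006 m and z of red_light in the frame of amber_light between 0.041 and 0.047 m and angle between red_light's own z axis and vertical below 0.06 rad and contact force between the fingers and red_light below 0.1 N and linear speed of red_light below 0.03 m/s), for 0.2 s.
5. the sounder is seated on the red light and let go (horizontal distance between sounder and red_light below 0.006 m and z of sounder in the frame of red_light between 0.041 and 0.047 m and angle between sounder's own z axis and vertical below 0.06 rad and contact force between the fingers and sounder below 0.1 N and linear speed of sounder below 0.03 m/s), for 0.2 s.
At the end, for the whole second after the job is handed in: Foot in the ring (6 mm of centre, 3 mm of floor); on it green, amber, red, sounder in this order, each within 6 mm of the axis of the part below, fully down (3 mm), upright (0.06 rad); all let go and at rest; blue light, tape and mouse within 20 mm of their start (all of step 1 and all of step 2 and all of step 3 and all of step 4 and all of step 5 and distance of each of blue_light, tape, mouse from where it was at the start of the episode below 0.02 m); the robot touches nothing.
It fails at once if the blue spare light is disturbed (moved 20 mm) (distance of blue_light from where it was at the start of the episode above 0.02 m).
It fails at once if the tape roll is disturbed (moved 20 mm) (distance of tape from where it was at the start of the episode above 0.02 m).
It fails at once if the mouse is disturbed (moved 20 mm) (distance of mouse from where it was at the start of the episode above 0.02 m).
It fails at once if a tower part is dropped: it moves faster than 0.6 m/s while no finger holds it (a fall of about 18 mm) ((linear speed of foot above 0.6 m/s and contact force between the fingers and foot below 0.01 N) or (linear speed of green_light above 0.6 m/s and contact force between the fingers and green_light below 0.01 N) or (linear speed of amber_light above 0.6 m/s and contact force between the fingers and amber_light below 0.01 N) or (linear speed of red_light above 0.6 m/s and contact force between the fingers and red_light below 0.01 N) or (linear speed of sounder above 0.6 m/s and contact force between the fingers and sounder below 0.01 N)).
It also fails if it takes over 128 s, if anything falls off the work surface, if the arm or the gripper's body presses on something with over 40 N, if the wrist force passes 120 N, or if a joint passes its speed limit or range.

### The arm

A 6-joint arm with a two-finger parallel gripper is mounted at the origin on the work surface. World frame = base frame: x ahead of the robot, y to its left, z up, the work surface at z = 0. Lengths are in m, angles in rad, forces in N, time in s.
With the tool pointing down it reaches from about 0.25 to 0.775 m from the base axis. Payload 4 kg.
Tool frame: the origin (TCP) lies at the very end of the fingers, on their centre line; the grasp point (between the pads) lies hold_point_z behind it (hold_point_z is the distance from the TCP to the grasp point, in m); z points along the fingers, y is the direction in which the jaws open and shut (so a half turn about z gives the same grasp; the last joint's range is limited). The gripper opens to 94 mm and grips with 3 to 60 N. Pads are 16 mm wide; open, the fingers measure 119 mm over their backs; the gripper's body (75 mm by 177 mm) begins 78 mm behind the grasp point.
Start: joints at [1.185, 0.087, 1.371, -0, 1.684, -0.103], TCP at [0.153, 0.528, 0.206] pointing down, gripper open.
Joint ranges: [-3.1, 3.1], [-0.76, 2.03], [0.27, 2.55], [-1.08, 4.22], [0.17, 2.65], [-2.57, 2.57]. Speed limits (rad/s): [2.79, 2.79, 3.14, 3.14, 3.14, 3.14].

### API

Orientations are given as [roll, pitch, yaw] about the fixed x, y, z axes, in that order (R = Rz(yaw) Ry(pitch) Rx(roll)).
In Python, from bench import * gives the robot as it stands.
- The arm moves only by the tool step_arm, never from a script. Its argument "increments" is text: rows parted by semicolons, each of 6 numbers parted by spaces: the shift along the tool's x, y, z in cm, then the turn, a rotation vector about the tool's x, y, z in rad. A call has 1 to 5 rows; each row shifts and turns the commanded pose from where the row before left it, along the tool's axes as they then stand; what a row does not reach is not made up. A row lasts 1/10 s, in which the tool goes at most 50 mm and 8.59 degrees, less where a joint would pass 70% of its speed; a pose out of reach is approached as far as the arm can. A call is refused whole if a number of a shift passes 5 or a number of a turn 0.15, either way. A call with a gripper value outside its range is refused whole. "claw" is the gripper's target within -1 to 1 (shut at 1, half-way at 0, fully open at -1), set as the call begins (left out, the last holds). The fingers move at their own pace and stop on an object; the grip force is fixed at half the most. Time passes only in rows, so rows that do not move let the fingers close. It gives the time, the measured TCP pose, the force and the opening at its end, in the units of the state.
- get_obs(): the state, without advancing time (a new reading comes with each control period).
- snapshot(name): name is "side" or "top" or "wrist"; returns the picture (420x560x3 uint8, red, green, blue); there is no depth.
- calibration(name): a dict with "camera_matrix" (3x3 intrinsics, pixels), "eye" and "orientation" of the camera in the world; the wrist camera has in their place "tool_from_camera" (4x4, takes a point from camera to tool coordinates, whose origin is the TCP and whose axes are the flange's). Camera axes: x right, y up, looking along -z (the intrinsics and any distortion apply to the point x, -y, -z); pixel columns grow to the right and rows downward; lengths in m; the calibration is good to about 2 mm. The wrist camera is an equidistant fisheye: a pixel r from the principal point sees the ray r / f radians off the axis. A picture is of the moment at which its call begins: read the wrist's pose just before it. calibration takes no time and is no camera call.
- close_job(): hands the job in, once; it reports no verdict.
The state is a dict: "time": time; "joint_positions": joint angles; "qvel": joint speeds; "joint_torque": joint torques, N m; "tool_pos": TCP position; "ee_rot": TCP orientation; "wrist_force": force on the tool from outside, world axes, zero at the start; "wrist_torque": the same for the moment, N m; "width": finger opening in m.
Only numpy, scipy, OpenCV 4.12 (cv2) and the standard library are available. Lean on these libraries where they do the work, as an engineer would, in place of code of your own. Each camera call takes 0.05 s, during which the arm holds its last target. There are 200 camera calls.

## Working session

There is one attempt and no reset: what is moved stays moved. The work goes in short steps, Python scripts to look and compute and a tool call to move; the robot and the scene stay as the last step left them, time stands still between calls to the robot, and variables do not carry over. Pictures are saved under pics/ and viewed, about 12 in all and at most 16, crops included, and the job is handed in when it is done.

Besides the shell and the picture viewer there is one more tool, called after "Request:" as name(argument=value, ...) on one line, values as JSON. step_arm: Moves the arm, as the interface text tells. Its arguments: {"type":"object","properties":{"increments":{"type":"string"},"claw":{"type":"number"}},"required":["increments"]}

```bash
mkdir -p pics; ls
python3 - <<'E'
from bench import *
import cv2
o=get_obs();print(o)
for n in("top","side","wrist"):
    print(n,calibration(n))
for n in("top","side"):
    cv2.imwrite(f"pics/{n}0.png",snapshot(n)[:,:,::-1])
E
```

```text
pics
{'time': 0.0, 'joint_positions': array([ 1.18489719e+00,  8.79129180e-02,  1.37222641e+00, -1.21013392e-05,
        1.68359049e+00, -1.03092628e-01]), 'qvel': array([-0.00013518,  0.00059056,  0.00074668, -0.00019903, -0.00138052,
        0.00040163]), 'joint_torque': array([-9.72524831e-04, -3.40171051e+01, -3.02430403e+01,  7.15825777e-02,
        3.28325015e-02, -1.77363090e-04]), 'tool_pos': array([0.15327829, 0.5276464 , 0.2043413 ]), 'ee_rot': array([-3.13946560e+00, -2.07971985e-04,  2.85878457e+00]), 'wrist_force': array([-0.5402764 ,  0.87767275, -0.48640992]), 'wrist_torque': array([-0.03377399, -0.00869193, -0.02697794]), 'width': 0.09444839238304192}
top {'camera_matrix': array([[420.40270956,   0.        , 284.63343757],
       [  0.        , 420.40270956, 209.96181338],
       [  0.        ,   0.        ,   1.        ]]), 'eye': array([0.41347322, 0.00398845, 1.03725608]), 'orientation': array([ 0.13940195,  0.00355498, -1.59983331])}
side {'camera_matrix': array([[486.80074842,   0.        , 277.18875363],
       [  0.        , 486.80074842, 213.6313901 ],
       [  0.        ,   0.        ,   1.        ]]), 'eye': array([ 0.24570342, -0.94094441,  0.9160922 ]), 'orientation': array([ 0.84469722, -0.00106027, -0.30306026])}
wrist {'camera_matrix': array([[325.1922621 ,   0.        , 276.84105439],
       [  0.        , 325.1922621 , 213.44417413],
       [  0.        ,   0.        ,   1.        ]]), 'tool_from_camera': array([[-2.28502752e-04,  9.61989535e-01,  2.73086217e-01,
         7.91320867e-02],
       [ 9.99999233e-01, -1.12495485e-04,  1.23302472e-03,
        -5.51864473e-04],
       [ 1.21687784e-03,  2.73086290e-01, -9.61988772e-01,
        -1.78643958e-01],
       [ 0.00000000e+00,  0.00000000e+00,  0.00000000e+00,
         1.00000000e+00]])}
```

View pics/top0.png

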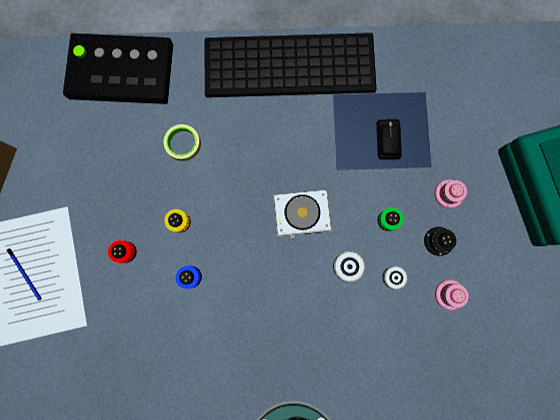

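View pics/side0.png

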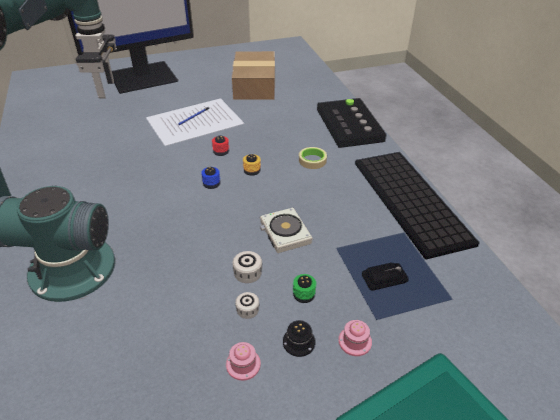

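The top view shows the box ring at about (302,211), green (392,218), foot (443,240), amber (176,220), red (121,252), blue (188,278), the small sounder (395,278) and the large sounder (349,267). The pink look-alikes are at (452,193) and (453,295). I've used 2 views so far.

```bash
cat > h.py <<'E'
from bench import *
import numpy as np, cv2
from scipy.spatial.transform import Rotation as R
def pose(name,o=None):
    c=calibration(name);K=c["camera_matrix"]
    if name!="wrist": return K,np.array(c["eye"]),R.from_euler("xyz",c["orientation"]).as_matrix()
    o=o or get_obs();T=c["tool_from_camera"];Rt=R.from_euler("xyz",o["ee_rot"]).as_matrix()
    return K,o["tool_pos"]+Rt@T[:3,3],Rt@T[:3,:3]
def at(name,px,z,o=None):
    K,e,M=pose(name,o);x=(px[0]-K[0,2])/K[0,0];y=(px[1]-K[1,2])/K[1,1]
    if name=="wrist":
        r=np.hypot(x,y)+1e-9;d=np.array([np.sin(r)*x/r,-np.sin(r)*y/r,-np.cos(r)])
    else:d=np.array([x,-y,-1])
    d=M@d;return e+d*(z-e[2])/d[2]
def proj(name,P,o=None):
    K,e,M=pose(name,o);p=(np.atleast_2d(P)-e)@M
    if name=="wrist":
        n=np.hypot(p[:,0],p[:,1])+1e-9;t=np.arctan2(n,-p[:,2]);q=np.c_[p[:,0]/n*t,-p[:,1]/n*t]
    else:q=np.c_[p[:,0]/-p[:,2],-p[:,1]/-p[:,2]]
    return q*[K[0,0],K[1,1]]+K[:2,2]
def st(tgt=None):
    o=get_obs();print("t %.2f"%o["time"],"tcp",o["tool_pos"].round(4),"rot",o["ee_rot"].round(3),"w %.4f"%o["width"],"q",o["joint_positions"].round(2))
    return o
def go(o,xyz,yaw=None):
    Rt=R.from_euler("xyz",o["ee_rot"]);d=Rt.inv().apply(np.array(xyz)-o["tool_pos"])*100
    print("tool shift cm",d.round(2),end=" ")
    if yaw is not None:
        print("turn",(Rt.inv()*R.from_euler("xyz",[np.pi,0,yaw])).as_rotvec().round(3),end="")
    print()
E
python3 - <<'E'
from h import *
import bench;print([n for n in dir(bench) if n[0]!='_'])
print(globals().get('hold_point_z'))
g=snapshot("top");big=cv2.resize(g,None,fx=4,fy=4,interpolation=cv2.INTER_CUBIC)
def crop(cx,cy):return big[int(4*cy)-90:int(4*cy)+90,int(4*cx)-90:int(4*cx)+90]
L=[("foot",443,240,.054),("green",392,218,.054),("amber",176,220,.054),("red",121,252,.054),("snd",395,278,.034),("SNDbig",349,267,.034),("blue",188,278,.054),("seat",302,211,.03),("tape",182,142,.025),("mouse",389,139,.03)]
for n,x,y,z in L: print(n,at("top",(x,y),z).round(3))
im=np.vstack([np.hstack([crop(x,y) for _,x,y,_ in L[i:i+4]]) for i in (0,4)])
cv2.imwrite("pics/crops.png",im[:,:,::-1])
E
```

```text
['IKError', 'calibration', 'close_job', 'get_obs', 'hold_point_z', 'snapshot']
0.0188
foot [ 0.47  -0.364  0.054]
green [ 0.525 -0.249  0.054]
amber [0.535 0.26  0.054]
red [0.464 0.388 0.054]
snd [ 0.385 -0.252  0.034]
SNDbig [ 0.414 -0.145  0.034]
blue [0.399 0.231 0.054]
seat [ 0.551 -0.038  0.03 ]
tape [0.734 0.254 0.025]
mouse [ 0.725 -0.26   0.03 ]
```

View pics/crops.png

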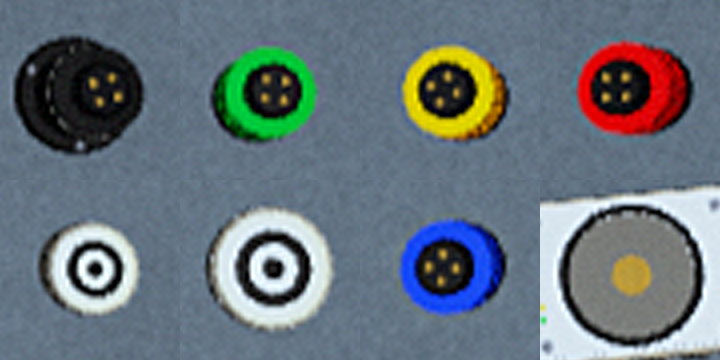

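The crops put the plug centres at foot (446,240), green (392.5,218), amber (175,220), red (118.5,251.5), sounder (396.2,277.5) and seat (302.3,212). The small sounder is about 23 px across, which makes it the 54 mm one. 3 views used.

First I'll turn the tool to yaw π.

Request:
step_arm(increments="0 0 0 0 0 -0.14; 0 0 0 0 0 -0.143", claw=-1)

```text
time: 0.35
tool_pos: [0.1534, 0.5279, 0.2049]
ee_rot: [-3.141, -0.0, -3.136]
wrist_force: [-0.1, 0.3, 0.1]
width: 0.0943
```

Run:
```python
from h import *
for n,x,y,z in [("foot",446,240,.054),("green",392.5,218,.054),("amber",175,220,.054),("red",118.5,251.5,.054),("snd",396.2,277.5,.034),("seat",302.3,212,.03)]: print(n,at("top",(x,y),z).round(4))
o=st();go(o,(.47,-.371,.17),np.pi)
```

```text
foot [ 0.4696 -0.3711  0.054 ]
green [ 0.5249 -0.2497  0.054 ]
amber [0.5352 0.2624 0.054 ]
red [0.4651 0.3937 0.054 ]
snd [ 0.386  -0.2544  0.034 ]
seat [ 0.5486 -0.0391  0.03  ]
t 0.35 tcp [0.1534 0.5279 0.2049] rot [-3.141 -0.    -3.136] w 0.0943 q [ 1.18  0.09  1.37 -0.    1.68 -0.39]
tool shift cm [-31.13 -90.07   3.57] turn [-0.001 -0.     0.006]
```

Request:
step_arm(increments="-2.64 -3.78 0 0 0 0.006; -2.64 -3.78 0 0 0 0; -2.64 -3.78 0 0 0 0; -2.64 -3.78 0 0 0 0; -2.64 -3.78 0 0 0 0")

```text
time: 0.85
tool_pos: [0.2851, 0.3369, 0.2052]
ee_rot: [-3.141, 0.0, 3.136]
wrist_force: [1.0, 0.4, -0.4]
width: 0.094
```

Request:
step_arm(increments="-2.64 -3.78 0 0 0 0; -2.64 -3.78 0 0 0 0; -2.64 -3.78 0 0 0 0; -2.64 -3.78 0 0 0 0; -2.64 -3.78 0 0 0 0")

```text
time: 1.35
tool_pos: [0.4161, 0.147, 0.2054]
ee_rot: [3.141, 0.0, 3.136]
wrist_force: [0.9, -0.3, 0.5]
width: 0.094
```

Request:
step_arm(increments="-2.64 -3.78 0 0 0 0; -2.64 -3.78 0 0 0 0; -2.64 -3.78 0 0 0 0; -2.64 -3.78 0 0 0 0; -2.64 -3.78 0 0 0 0")

```text
time: 1.85
tool_pos: [0.547, -0.0427, 0.2051]
ee_rot: [3.141, -0.0, 3.135]
wrist_force: [0.0, 0.4, -0.5]
width: 0.0935
```

Request:
step_arm(increments="0 0 0 0 0 0; 0 0 0 0 0 0")

```text
time: 2.05
tool_pos: [0.5462, -0.0415, 0.2045]
ee_rot: [3.14, -0.002, 3.134]
wrist_force: [-0.9, 0.1, 0.2]
width: 0.0939
```

Run:
```python
from h import *
o=st();g=snapshot("wrist");np.save("o_seat.npy",o,allow_pickle=True)
cv2.imwrite("pics/w_seat.png",g[:,:,::-1])
print(proj("wrist",[[.5486,-.0391,.03],[.5486+.044,-.0391,.035]],o))
go(o,(.4696,-.3711,.12),np.pi)
```

```text
t 2.05 tcp [ 0.5462 -0.0415  0.2045] rot [ 3.140e+00 -2.000e-03  3.134e+00] w 0.0939 q [-0.18  0.08  1.38  0.    1.68 -1.74]
[[279.82192056 197.87411733]
 [280.06537108 236.62301841]]
tool shift cm [  7.39 -33.03   8.43] turn [ 0.001 -0.002 -0.008]
```

View pics/w_seat.png

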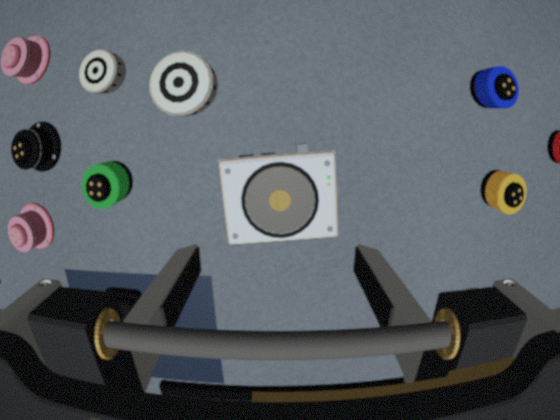

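The ring centre shows at about (280,200), 2 px below the projection of my top-view estimate, so they agree within 3 mm. 4 views used. Next I'll go over the foot.

Request:
step_arm(increments="1.06 -4.72 0.8 0 0 -0.008; 1.06 -4.72 0.8 0 0 0; 1.06 -4.72 0.8 0 0 0; 1.06 -4.72 0.8 0 0 0; 1.06 -4.72 0.8 0 0 0")

```text
time: 2.6
tool_pos: [0.4931, -0.2765, 0.1659]
ee_rot: [-3.142, 0.001, -3.136]
wrist_force: [0.2, -0.3, 0.4]
width: 0.0943
```

Request:
step_arm(increments="1.06 -4.72 0.8 0 0 0; 1.06 -4.72 0.8 0 0 0; 0 0 2 0 0 0; 0 0 0 0 0 0; 0 0 0 0 0 0")

```text
time: 3.1
tool_pos: [0.4728, -0.3695, 0.1296]
ee_rot: [3.14, -0.0, -3.137]
wrist_force: [-0.4, 0.6, -0.2]
width: 0.0942
```

Run:
```python
from h import *
os=np.load("o_seat.npy",allow_pickle=True).item()
w=cv2.imread("pics/w_seat.png");hsv=cv2.cvtColor(w,cv2.COLOR_BGR2HSV)
m=(hsv[...,1]>100)&(hsv[...,0]>10)&(hsv[...,0]<30);m[:180]=0;m[225:]=0;m[:,:250]=0;m[:,310:]=0
c=np.argwhere(m).mean(0)[::-1];print("brass",c,m.sum(),at("wrist",c,.03,os))
o=st();g=snapshot("wrist")
cv2.imwrite("pics/w_foot.png",g[:,:,::-1])
print(proj("wrist",[[.4696,-.3711,.054],[.4696,-.3711,.008]],o))
go(o,(.4696,-.3711,.013),np.pi)
```

```text
brass [279.55319149 200.14184397] 282 [ 0.55118379 -0.0394172   0.03      ]
t 3.10 tcp [ 0.4728 -0.3695  0.1296] rot [ 3.14  -0.    -3.137] w 0.0942 q [-0.76  0.22  1.37  0.    1.55 -2.33]
[[275.99348101 218.16997208]
 [276.13202786 204.33837796]]
tool shift cm [ 0.32 -0.17 11.66] turn [ 0.001 -0.     0.004]
```

View pics/w_foot.png

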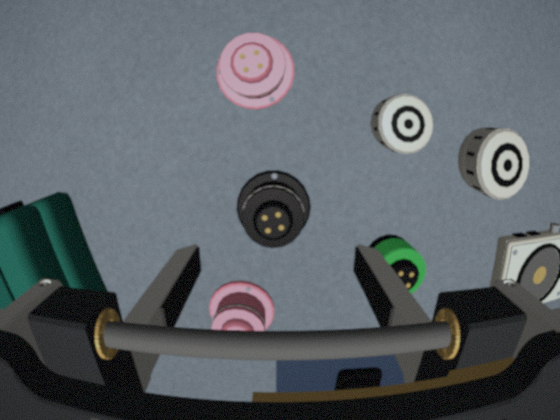

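The foot's plug shows at (273,220) against a prediction of (276,218), about 2 mm off. The fingers have clear room on both sides. 5 views used. Now I'll go down and grip it, then turn and grip again to centre it.

Request:
step_arm(increments="0.2 -0.4 3 0 0 0; 0 0 4 0 0 0; 0 0 3 0 0 0; 0 0 1.5 0 0 0; 0 0 0 0 0 0")

```text
time: 3.65
tool_pos: [0.4702, -0.3734, 0.013]
ee_rot: [3.139, -0.002, -3.138]
wrist_force: [0.4, 0.4, -0.2]
width: 0.0944
```

Request:
step_arm(increments="0 0 0 0 0 0; 0 0 0 0 0 0; 0 0 0 0 0 0; 0 0 0 0 0 0; 0 0 0 0 0 0", claw=1)

```text
time: 4.15
tool_pos: [0.4709, -0.3754, 0.0152]
ee_rot: [3.142, 0.001, -3.14]
wrist_force: [0.1, 2.2, 1.9]
width: 0.0576
```

Request:
step_arm(increments="0 0 0 0 0 0; 0 0 0 0 0 0")

```text
time: 4.35
tool_pos: [0.4708, -0.375, 0.015]
ee_rot: [3.141, 0.001, -3.139]
wrist_force: [-1.2, 2.7, 4.6]
width: 0.0536
```

Request:
step_arm(increments="0 0 0 0 0 0; 0 0 0 0 0 0; 0 0 0 0 0 0; 0 0 0 0 0 0", claw=-1)

```text
time: 4.75
tool_pos: [0.4704, -0.3755, 0.0141]
ee_rot: [3.141, -0.0, -3.14]
wrist_force: [0.6, -0.1, -0.0]
width: 0.0823
```

Run:
```python
from h import *
o=st();go(o,(.4705,-.3740,.013),np.pi/2)
```

```text
t 4.75 tcp [ 0.4704 -0.3755  0.0141] rot [ 3.141 -0.    -3.14 ] w 0.0823 q [-0.77  0.31  1.5  -0.    1.33 -2.34]
tool shift cm [-0.01  0.15  0.11] turn [-0.    -0.     1.573]
```

Request:
step_arm(increments="0 0 0 0 0 0.15; 0 0 0 0 0 0.15; 0 0 0 0 0 0.15; 0 0 0 0 0 0.15; 0 0 0 0 0 0.15")

```text
time: 5.25
tool_pos: [0.4705, -0.3755, 0.0142]
ee_rot: [-3.141, -0.0, 2.388]
wrist_force: [0.4, -0.1, -0.2]
width: 0.0943
```

Request:
step_arm(increments="0 0 0 0 0 0.15; 0 0 0 0 0 0.15; 0 0 0 0 0 0.15; 0 0 0 0 0 0.15; 0 0 0 0 0 0.15")

```text
time: 5.75
tool_pos: [0.4705, -0.3755, 0.0142]
ee_rot: [-3.141, 0.0, 1.638]
wrist_force: [-0.3, -0.7, 0.7]
width: 0.0943
```

Request:
step_arm(increments="0 0 0 0 0 0.073; 0 0 0 0 0 0")

```text
time: 5.95
tool_pos: [0.4705, -0.3755, 0.0143]
ee_rot: [-3.141, -0.0, 1.571]
wrist_force: [-0.6, 0.4, 0.3]
width: 0.0938
```

Request:
step_arm(increments="0 0 0 0 0 0; 0 0 0 0 0 0; 0 0 0 0 0 0; 0 0 0 0 0 0; 0 0 0 0 0 0", claw=1)

```text
time: 6.45
tool_pos: [0.4706, -0.3755, 0.0144]
ee_rot: [3.141, -0.0, 1.571]
wrist_force: [1.1, -0.1, -0.2]
width: 0.0576
```

Request:
step_arm(increments="0 0 0 0 0 0; 0 0 0 0 0 0; 0 0 0 0 0 0")

```text
time: 6.75
tool_pos: [0.4707, -0.3754, 0.0145]
ee_rot: [3.141, -0.0, 1.571]
wrist_force: [2.2, 0.1, -0.3]
width: 0.0532
```

Run:
```python
from h import *
o=st();go(o,(.4705,-.3750,.013),np.pi/2); go(o,(.5505,-.0393,.12))
```

```text
t 6.75 tcp [ 0.4707 -0.3754  0.0145] rot [ 3.141 -0.     1.571] w 0.0532 q [-0.77  0.31  1.5   0.    1.33 -0.77]
tool shift cm [ 0.04 -0.02  0.15] turn [ 0. -0.  0.]
tool shift cm [ 33.61   7.98 -10.55]
```

Request:
step_arm(increments="0 0 -2 0 0 0; 0 0 -4 0 0 0; 0 0 -3.5 0 0 0; 2.5 0.6 -1 0 0 0; 4.15 0.98 0 0 0 0")

```text
time: 7.25
tool_pos: [0.4871, -0.3113, 0.1224]
ee_rot: [3.138, 0.004, 1.567]
wrist_force: [0.6, 0.4, -1.4]
width: 0.0535
```

Request:
step_arm(increments="4.5 1.07 0 0 0 0; 4.5 1.07 0 0 0 0; 4.5 1.07 0 0 0 0; 4.5 1.07 0 0 0 0; 4.5 1.07 0 0 0 0")

```text
time: 7.75
tool_pos: [0.5395, -0.0821, 0.1191]
ee_rot: [-3.141, 0.0, 1.571]
wrist_force: [0.8, -0.6, -2.1]
width: 0.0536
```

Request:
step_arm(increments="3.2 0.76 0 0 0 0; 1.3 0.3 0 0 0 0; 0 0 0 0 0 0; 0 0 0 0 0 0")

```text
time: 8.15
tool_pos: [0.5501, -0.04, 0.1192]
ee_rot: [-3.141, 0.001, 1.57]
wrist_force: [0.6, -0.3, -1.4]
width: 0.0538
```

Run:
```python
from h import *
o=st();g=snapshot("wrist")
cv2.imwrite("pics/w_place1.png",g[:,:,::-1])
print(proj("wrist",[[.5505,-.0393,.03],[.5505,-.0393+.044,.035]],o))
go(o,(.5505,-.0393,.047),np.pi/2)
```

```text
t 8.15 tcp [ 0.5501 -0.04    0.1192] rot [-3.141e+00  1.000e-03  1.570e+00] w 0.0538 q [-0.17  0.12  1.5  -0.    1.52 -0.17]
[[277.17291383 215.43562923]
 [277.1583421  165.11371897]]
tool shift cm [0.08 0.04 7.22] turn [-0.001  0.001 -0.   ]
```

View pics/w_place1.png

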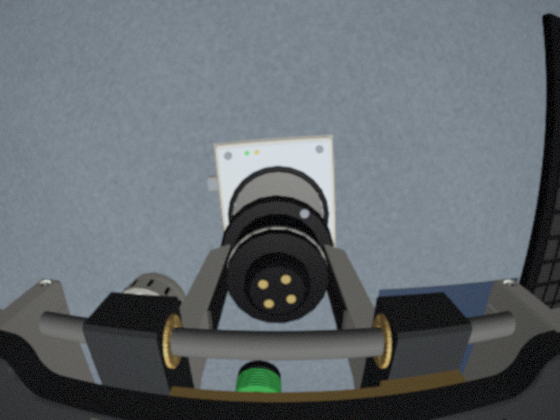

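The held foot is centred between the jaws at about column 278. The ring spans 229–329, so its centre is about 279, which calls for a 1.5 mm shift in x. 6 views used. Now I'll lower it.

Request:
step_arm(increments="0.05 0.14 2 0 0 0; 0 0 2.5 0 0 0; 0 0 1.5 0 0 0; 0 0 0.6 0 0 0; 0 0 0.3 0 0 0")

```text
time: 8.7
tool_pos: [0.5515, -0.0392, 0.0499]
ee_rot: [-3.141, -0.0, 1.569]
wrist_force: [-0.9, -0.6, -1.3]
width: 0.0534
```

Request:
step_arm(increments="0 0 0 0 0 0; 0 0 0.1 0 0 0; 0 0 0.1 0 0 0; 0 0 0.1 0 0 0; 0 0 0 0 0 0")

```text
time: 9.2
tool_pos: [0.552, -0.0383, 0.0476]
ee_rot: [3.141, -0.0, 1.571]
wrist_force: [-0.4, 0.0, -1.8]
width: 0.0535
```

Request:
step_arm(increments="0 0 0.1 0 0 0; 0 0 0.1 0 0 0; 0 0 0 0 0 0; 0 0 0 0 0 0")

```text
time: 9.6
tool_pos: [0.5518, -0.0384, 0.0454]
ee_rot: [-3.141, -0.0, 1.571]
wrist_force: [-0.2, 0.6, -1.8]
width: 0.0535
```

Request:
step_arm(increments="0 0 0.1 0 0 0; 0 0 0 0 0 0; 0 0 0 0 0 0")

```text
time: 9.9
tool_pos: [0.5519, -0.0384, 0.0445]
ee_rot: [3.142, -0.0, 1.571]
wrist_force: [-0.1, -0.1, -1.6]
width: 0.0534
```

Request:
step_arm(increments="0 0 0.1 0 0 0; 0 0 0 0 0 0; 0 0 0 0 0 0")

```text
time: 10.2
tool_pos: [0.5519, -0.0384, 0.0444]
ee_rot: [3.141, 0.0, 1.571]
wrist_force: [-3.5, 0.3, 5.3]
width: 0.0539
```

Request:
step_arm(increments="0 0 0 0 0 0; 0 0 0 0 0 0; 0 0 0 0 0 0; 0 0 0 0 0 0; 0 0 0 0 0 0", claw=-1)

```text
time: 10.7
tool_pos: [0.5519, -0.0384, 0.0432]
ee_rot: [-3.141, -0.0, 1.571]
wrist_force: [-0.4, 0.0, -0.0]
width: 0.0907
```

Request:
step_arm(increments="0 0 -2 0 0 0; 0 0 -4 0 0 0; 0 0 -4 0 0 0; 0 0 -1 0 0 0; 0 0 0 0 0 0")

```text
time: 11.2
tool_pos: [0.5533, -0.0387, 0.1559]
ee_rot: [3.136, 0.001, 1.571]
wrist_force: [-0.2, 0.3, -0.0]
width: 0.0938
```

Run:
```python
from h import *
o=st();g=snapshot("wrist")
cv2.imwrite("pics/w_foot_in.png",g[:,:,::-1])
p=np.array([.5519,-.0384,0])
print(proj("wrist",[p+[0,0,.084],p+[0,0,.03]],o))
go(o,(.5249,-.2497,.10),np.pi/2)
```

```text
t 11.20 tcp [ 0.5533 -0.0387  0.1559] rot [3.136e+00 1.000e-03 1.571e+00] w 0.0938 q [-0.17  0.11  1.45  0.    1.58 -0.17]
[[274.47056168 221.99735712]
 [274.52671338 205.27289836]]
tool shift cm [-21.1   -2.87   5.59] turn [0.005 0.001 0.   ]
```

View pics/w_foot_in.png

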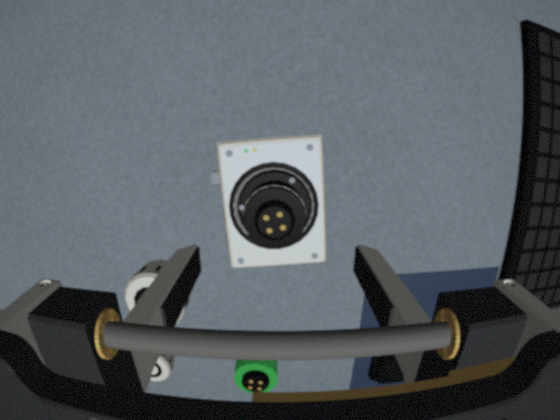

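The foot sits inside the ring, with its plug at (274.5,221), exactly where the TCP position predicts. 7 views used. Next is green.

Request:
step_arm(increments="-4.22 -0.57 0 0 0 0; -4.22 -0.57 0.6 0 0 0; -4.22 -0.57 1 0 0 0; -4.22 -0.57 1 0 0 0; -4.22 -0.57 1 0 0 0")

```text
time: 11.75
tool_pos: [0.5215, -0.2501, 0.1137]
ee_rot: [-3.137, -0.003, 1.571]
wrist_force: [0.5, 0.1, 0.0]
width: 0.0938
```

Request:
step_arm(increments="0 0 0 0 0 0; 0 0 0 0 0 0")

```text
time: 11.95
tool_pos: [0.5217, -0.2491, 0.1142]
ee_rot: [-3.137, -0.004, 1.569]
wrist_force: [1.1, 0.3, 1.1]
width: 0.094
```

Run:
```python
from h import *
o=st();g=snapshot("wrist");hsv=cv2.cvtColor(g,cv2.COLOR_RGB2HSV)
p=np.array([.5249,-.2497,0])
q=proj("wrist",[p+[0,0,.054],p+[0,0,.044]],o);print(q)
# green shoulder disc + plug: darkest blob near prediction
m=(hsv[...,1]>120)&(hsv[...,0]>45)&(hsv[...,0]<75)
x,y,w,h=cv2.boundingRect(m.astype(np.uint8)*255);print(x,y,w,h)
cv2.imwrite("pics/w_green.png",g[:,:,::-1])
go(o,(.5249,-.2497,.0145),np.pi/2)
```

```text
t 11.95 tcp [ 0.5217 -0.2491  0.1142] rot [-3.137 -0.004  1.569] w 0.0940 q [-0.54  0.19  1.44  0.    1.52 -0.54]
[[281.21285142 227.85414439]
 [281.10155526 223.96880329]]
2 3 558 417
tool shift cm [-0.09  0.37  9.97] turn [-0.005 -0.004 -0.002]
```

View pics/w_green.png

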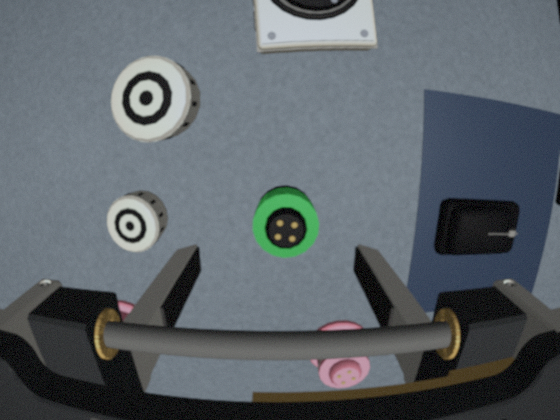

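Green's plug shows at (287,231) against a prediction of (281,228), so the real position is about (0.529,-0.252). 8 views used.

Request:
step_arm(increments="-0.3 0.73 2 -0.005 -0.004 -0.002; 0 0 3 0 0 0; 0 0 3 0 0 0; 0 0 2 0 0 0; 0 0 0 0 0 0")

```text
time: 12.5
tool_pos: [0.5288, -0.2492, 0.0134]
ee_rot: [-3.14, -0.001, 1.575]
wrist_force: [0.3, -0.6, 0.2]
width: 0.0937
```

Request:
step_arm(increments="0 0 0 0 0 0; 0 0 0 0 0 0; 0 0 0 0 0 0; 0 0 0 0 0 0; 0 0 0 0 0 0", claw=1)

```text
time: 13.0
tool_pos: [0.5312, -0.2531, 0.0184]
ee_rot: [3.136, 0.005, 1.573]
wrist_force: [-1.4, -0.6, 1.6]
width: 0.0573
```

Request:
step_arm(increments="0 0 0 0 0 0; 0 0 0 0 0 0")

```text
time: 13.2
tool_pos: [0.5309, -0.253, 0.0181]
ee_rot: [3.137, 0.004, 1.573]
wrist_force: [-2.7, 0.8, 3.8]
width: 0.0532
```

Request:
step_arm(increments="0 0 0 0 0 0; 0 0 0 0 0 0; 0 0 0 0 0 0; 0 0 0 0 0 0; 0 0 0 0 0 0", claw=-1)

```text
time: 13.7
tool_pos: [0.5311, -0.2527, 0.0172]
ee_rot: [3.137, 0.004, 1.573]
wrist_force: [0.1, -0.2, 0.3]
width: 0.0901
```

Request:
step_arm(increments="0 0 0 0 0 -0.15; 0 0 0 0 0 -0.15; 0 0 0 0 0 -0.15; 0 0 0 0 0 -0.15; 0 0 0 0 0 -0.15")

```text
time: 14.2
tool_pos: [0.5311, -0.2527, 0.0174]
ee_rot: [3.141, 0.006, 2.329]
wrist_force: [-0.3, 0.7, 0.1]
width: 0.094
```

Request:
step_arm(increments="0 0 0 0 0 -0.15; 0 0 0 0 0 -0.15; 0 0 0 0 0 -0.15; 0 0 0 0 0 -0.15; 0 0 0 0 0 -0.15")

```text
time: 14.7
tool_pos: [0.5311, -0.2527, 0.0174]
ee_rot: [-3.138, 0.005, 3.079]
wrist_force: [-0.5, -0.2, 0.3]
width: 0.0941
```

Request:
step_arm(increments="0 0 0 0 0 -0.07; 0 0 0 0 0 0")

```text
time: 14.9
tool_pos: [0.5311, -0.2527, 0.0174]
ee_rot: [-3.138, 0.005, -3.141]
wrist_force: [1.0, 0.9, 0.1]
width: 0.0942
```

Run:
```python
from h import *
o=st();go(o,(.5311,-.2527,.0145),np.pi)
```

```text
t 14.90 tcp [ 0.5311 -0.2527  0.0174] rot [-3.138  0.005 -3.141] w 0.0942 q [-0.54  0.27  1.54 -0.    1.32 -2.11]
tool shift cm [0.   0.   0.29] turn [-0.004  0.005  0.001]
```

Request:
step_arm(increments="0 0 0.25 -0.004 0.005 0; 0 0 0 0 0 0")

```text
time: 15.1
tool_pos: [0.531, -0.2527, 0.0145]
ee_rot: [3.141, -0.001, -3.141]
wrist_force: [-1.5, -0.7, 0.1]
width: 0.0942
```

Request:
step_arm(increments="0 0 0 0 0 0; 0 0 0 0 0 0; 0 0 0 0 0 0; 0 0 0 0 0 0; 0 0 0 0 0 0", claw=1)

```text
time: 15.6
tool_pos: [0.5311, -0.2528, 0.015]
ee_rot: [3.142, 0.0, -3.14]
wrist_force: [0.9, -0.7, -0.3]
width: 0.0576
```

Request:
step_arm(increments="0 0 0 0 0 0; 0 0 0 0 0 0; 0 0 0 0 0 0")

```text
time: 15.9
tool_pos: [0.5311, -0.2526, 0.015]
ee_rot: [3.141, -0.0, -3.14]
wrist_force: [-0.6, 1.4, -0.1]
width: 0.0531
```

Run:
```python
from h import *
o=st();go(o,(.5519,-.0384,.145),np.pi)
```

```text
t 15.90 tcp [ 0.5311 -0.2526  0.015 ] rot [ 3.141 -0.    -3.14 ] w 0.0531 q [-0.54  0.28  1.53  0.    1.33 -2.11]
tool shift cm [ -2.11  21.42 -12.99] turn [ 0.    -0.     0.001]
```

Request:
step_arm(increments="0 0 -2 0 0 0; 0 0 -4 0 0 0; 0 0 -4 0 0 0; -0.2 2 -2 0 0 0; -0.4 4 -1 0 0 0")

```text
time: 16.4
tool_pos: [0.5381, -0.1951, 0.1481]
ee_rot: [-3.138, 0.005, 3.139]
wrist_force: [1.4, 0.6, -1.0]
width: 0.0535
```

Request:
step_arm(increments="-0.45 4.6 0 0 0 0; -0.45 4.6 0 0 0 0; -0.35 3.6 0 0 0 0; -0.2 2 0 0 0 0; -0.06 0.62 0 0 0 0")

```text
time: 16.9
tool_pos: [0.5518, -0.0364, 0.1447]
ee_rot: [3.141, -0.0, -3.137]
wrist_force: [-0.4, 0.4, -1.1]
width: 0.0534
```

Request:
step_arm(increments="0 0 0 0 0 0; 0 0 0 0 0 0; 0 0 0 0 0 0")

```text
time: 17.2
tool_pos: [0.5519, -0.0399, 0.1448]
ee_rot: [-3.141, -0.0, 3.141]
wrist_force: [-0.1, -0.9, -0.6]
width: 0.0538
```

Run:
```python
from h import *
o=st();go(o,(.5519,-.0384,.102),np.pi)
```

```text
t 17.20 tcp [ 0.5519 -0.0399  0.1448] rot [-3.141 -0.     3.141] w 0.0538 q [-0.17  0.11  1.46 -0.    1.57 -1.74]
tool shift cm [-0.    0.15  4.28] turn [-0.    -0.    -0.001]
```

Request:
step_arm(increments="0 0.15 1.5 0 0 0; 0 0 1.8 0 0 0; 0 0 0.9 0 0 0; 0 0 0 0 0 0; 0 0 0 0 0 0")

```text
time: 17.7
tool_pos: [0.5519, -0.0373, 0.1028]
ee_rot: [3.141, -0.0, -3.141]
wrist_force: [-0.1, 0.7, -0.6]
width: 0.054
```

Request:
step_arm(increments="0 0 0 0 0 0; 0 0 0 0 0 0")

```text
time: 17.9
tool_pos: [0.5526, -0.0372, 0.104]
ee_rot: [-3.141, 0.002, -3.14]
wrist_force: [0.0, -0.2, -0.6]
width: 0.0536
```

Run:
```python
from h import *
o=st();go(o,(.5519,-.0384,.089),np.pi)
g=snapshot("wrist")
cv2.imwrite("pics/w_g2.png",g[:,:,::-1])
```

```text
t 17.90 tcp [ 0.5526 -0.0372  0.104 ] rot [-3.141e+00  2.000e-03 -3.140e+00] w 0.0536 q [-0.17  0.14  1.52  0.    1.48 -1.74]
tool shift cm [ 0.07 -0.12  1.5 ] turn [-0.     0.002  0.001]
```

View pics/w_g2.png

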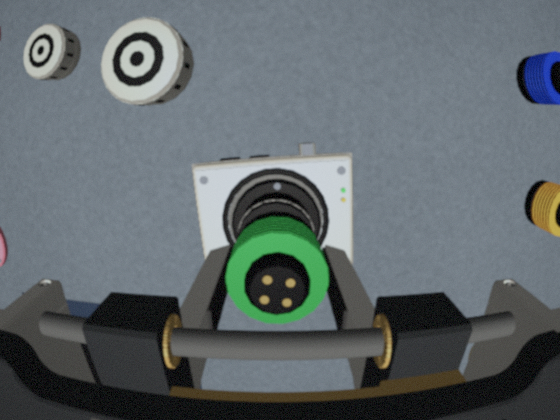

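Green is upright above the foot and aligned to about 1 mm. 9 views used. I'll lower it onto the plug.

Request:
step_arm(increments="0.06 -0.1 0.3 0 0 0; 0 0 0.4 0 0 0; 0 0 0.3 0 0 0; 0 0 0 0 0 0; 0 0 0 0 0 0")

```text
time: 18.45
tool_pos: [0.5512, -0.038, 0.0927]
ee_rot: [3.141, -0.0, -3.14]
wrist_force: [1.5, 0.3, -0.4]
width: 0.0536
```

Request:
step_arm(increments="0 0 0.15 0 0 0; 0 0 0.15 0 0 0; 0 0 0 0 0 0; 0 0 0 0 0 0")

```text
time: 18.85
tool_pos: [0.5513, -0.038, 0.0899]
ee_rot: [3.141, -0.0, -3.14]
wrist_force: [0.7, 0.4, -1.4]
width: 0.0537
```

Request:
step_arm(increments="0 0 0.1 0 0 0; 0 0 0 0 0 0; 0 0 0 0 0 0")

```text
time: 19.15
tool_pos: [0.5513, -0.038, 0.089]
ee_rot: [3.142, 0.0, -3.14]
wrist_force: [0.4, -0.4, -0.5]
width: 0.0536
```

Request:
step_arm(increments="0 0 0.1 0 0 0; 0 0 0 0 0 0; 0 0 0 0 0 0")

```text
time: 19.45
tool_pos: [0.5514, -0.038, 0.0889]
ee_rot: [3.142, 0.001, -3.14]
wrist_force: [-3.2, 0.6, 5.2]
width: 0.0537
```

Request:
step_arm(increments="0 0 0 0 0 0; 0 0 0 0 0 0; 0 0 0 0 0 0; 0 0 0 0 0 0; 0 0 0 0 0 0", claw=-1)

```text
time: 19.95
tool_pos: [0.5513, -0.038, 0.0877]
ee_rot: [3.141, -0.0, -3.14]
wrist_force: [-1.1, 0.8, 0.2]
width: 0.0899
```

Request:
step_arm(increments="0 0 -2 0 0 0; 0 0 -4 0 0 0; 0 0 -2 0 0 0; 0 0 0 0 0 0; 0 0 0 0 0 0")

```text
time: 20.45
tool_pos: [0.5512, -0.038, 0.1675]
ee_rot: [3.141, -0.0, -3.14]
wrist_force: [1.0, -0.0, -0.6]
width: 0.0942
```

Run:
```python
from h import *
o=st();g=snapshot("wrist")
cv2.imwrite("pics/w_g3.png",g[:,:,::-1])
p=np.array([.5513,-.038,0])
print(proj("wrist",[p+[0,0,.128],p+[0,.027,.118]],o))
go(o,(.5352+.003,.2624,.114),np.pi)
```

```text
t 20.45 tcp [ 0.5512 -0.038   0.1675] rot [ 3.141 -0.    -3.14 ] w 0.0942 q [-0.17  0.1   1.43  0.    1.61 -1.74]
[[278.13873168 237.08244864]
 [314.31633279 232.44493549]]
tool shift cm [ 1.27 30.04  5.35] turn [ 0.    -0.     0.001]
```

View pics/w_g3.png

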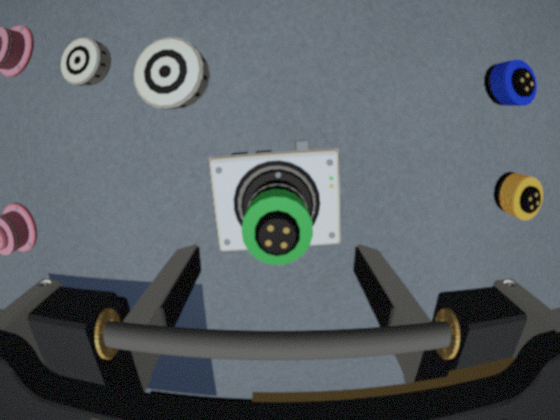

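Green sits in place, with its plug at (278,233) and seating contact at the expected TCP height of 0.089. 10 views used. I'll get amber, red and the sounder from this same picture and the top view.

Run:
```python
from h import *
o=get_obs()
g=cv2.imread("pics/w_g3.png")
print("amber",at("wrist",(533,199),.054,o),"snd",at("wrist",(81,61),.034,o),"blue",at("wrist",(518,84),.054,o))
o=st();go(o,(.538,.2635,.114),np.pi)
```

```text
amber [0.53560281 0.26011996 0.054     ] snd [ 0.38995498 -0.24855531  0.034     ] blue [0.40853559 0.2204097  0.054     ]
t 20.50 tcp [ 0.5506 -0.0379  0.1663] rot [ 3.141e+00 -2.000e-03 -3.140e+00] w 0.0941 q [-0.17  0.1   1.43  0.    1.61 -1.74]
tool shift cm [ 1.21 30.14  5.25] turn [ 0.001 -0.002  0.001]
```

Request:
step_arm(increments="0.2 4.28 0 0 0 0; 0.2 4.28 0 0 0 0; 0.2 4.28 0 0 0 0; 0.2 4.28 1 0 0 0; 0.2 4.28 1.2 0 0 0")

```text
time: 21.0
tool_pos: [0.54, 0.1774, 0.1438]
ee_rot: [-3.141, -0.002, -3.141]
wrist_force: [0.1, -0.3, -0.2]
width: 0.0941
```

Request:
step_arm(increments="0.2 4.28 1.5 0 0 0; 0.2 4.28 1.5 0 0 0; 0 0 0 0 0 0; 0 0 0 0 0 0; 0 0 0 0 0 0")

```text
time: 21.5
tool_pos: [0.5368, 0.2604, 0.1152]
ee_rot: [-3.141, -0.001, -3.141]
wrist_force: [0.7, 0.1, 0.1]
width: 0.0941
```

```bash
cat >> h.py <<'E'
def find(name,guess,lo,hi,r=.027,zs=.044):
    """refine xy: match projected lens shoulder annulus (bright saturated) against hue mask"""
    o=st();g=snapshot("wrist");cv2.imwrite(f"pics/{name}.png",g[:,:,::-1])
    h=cv2.cvtColor(g,cv2.COLOR_RGB2HSV)
    m=((h[...,0]>=lo)&(h[...,0]<=hi)&(h[...,1]>140)&(h[...,2]>60)).astype(np.uint8)
    if lo==0: m|=((h[...,0]>170)&(h[...,1]>140)&(h[...,2]>60)).astype(np.uint8)
    a=np.linspace(0,2*np.pi,60);C=np.c_[np.cos(a),np.sin(a),0*a]
    from itertools import product
    best=(-1e9,)
    for dx,dy in product(np.arange(-12,12.1,1),repeat=2):
        p=np.array([guess[0]+dx/1e3,guess[1]+dy/1e3,0])
        s=np.zeros(m.shape,np.uint8)
        P=[cv2.convexHull(np.vstack([proj("wrist",p+[0,0,z]+r*C,o) for z in(.013,zs)]).round().astype(np.int32))]
        cv2.fillPoly(s,P,1)
        cv2.fillPoly(s,[cv2.convexHull(np.vstack([proj("wrist",p+[0,0,z]+.017*C,o) for z in(zs,zs+.01)]).round().astype(np.int32))],0)
        v=2*float((m&s).sum())/(m[s.any(1)].sum()*0+s.sum()+m[np.ix_(*[np.arange(max(0,int(c)-70),int(c)+70) for c in (proj("wrist",p+[0,0,.04],o)[0][::-1])])].sum()) if True else 0
        if v>best[0]:best=(v,p)
    print(name,"found",best)
    return o,best[1]
E
python3 - <<'E'
from h import *
o,p=find("amber1",(.536,.2615),15,32)
go(o,(p[0],p[1],.0145),np.pi)
E
```

```text
t 21.50 tcp [0.5368 0.2604 0.1152] rot [-3.141e+00 -1.000e-03 -3.141e+00] w 0.0941 q [ 0.36  0.22  1.39 -0.    1.52 -1.21]Traceback (most recent call last):
  File "<stdin>", line 2, in <module>
  File "h.py", line 42, in find
    P=[cv2.convexHull(np.vstack([proj("wrist",p+[0,0,z]+r*C,o) for z in(.013,zs)]).round().astype(np.int32))]
                                 ~~~~^^^^^^^^^^^^^^^^^^^^^^^^^
  File "h.py", line 16, in proj
    K,e,M=pose(name,o);p=(np.atleast_2d(P)-e)@M
          ~~~~^^^^^^^^
  File "h.py", line 5, in pose
    c=calibration(name);K=c["camera_matrix"]
ValueError: time passes only in moves, steps and waits
```

View pics/amber1.png

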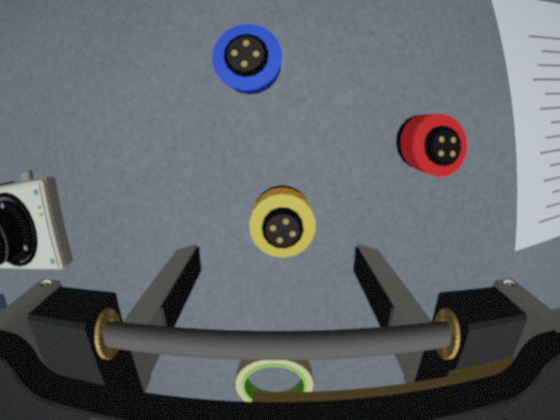

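The amber plug is at (282.5,230), red at (448,146) and blue at (246,54). 11 views used. The matcher isn't needed, so I'll drop it and use the pin positions.

```bash
sed -i '/^def find/,$d' h.py
python3 - <<'E'
from h import *
o=st()
a=at("wrist",(282.5,230),.054,o);print(a,"red",at("wrist",(448,146),.054,o))
go(o,(a[0],a[1],.0145),np.pi)
E
```

```text
t 21.55 tcp [0.5372 0.2602 0.1158] rot [-3.141 -0.     3.141] w 0.0939 q [ 0.36  0.22  1.39 -0.    1.52 -1.21]
[0.53951278 0.26364451 0.054     ] red [0.46941496 0.39763018 0.054     ]
tool shift cm [-0.23  0.35 10.13] turn [-0.001 -0.    -0.   ]
```

Request:
step_arm(increments="-0.2 0.35 2 0 0 0; 0 0 3 0 0 0; 0 0 3.1 0 0 0; 0 0 2 0 0 0; 0 0 0 0 0 0")

```text
time: 22.05
tool_pos: [0.5369, 0.2625, 0.0117]
ee_rot: [-3.139, -0.006, 3.14]
wrist_force: [0.2, 0.3, 0.4]
width: 0.0939
```

Request:
step_arm(increments="0 0 0 0 0 0; 0 0 0 0 0 0; 0 0 0 0 0 0; 0 0 0 0 0 0; 0 0 0 0 0 0", claw=1)

```text
time: 22.55
tool_pos: [0.5394, 0.2653, 0.0159]
ee_rot: [3.141, 0.001, -3.14]
wrist_force: [-0.7, -0.6, 0.5]
width: 0.0572
```

Request:
step_arm(increments="0 0 0 0 0 0; 0 0 0 0 0 0")

```text
time: 22.75
tool_pos: [0.5393, 0.2652, 0.0156]
ee_rot: [3.141, 0.001, -3.14]
wrist_force: [-1.1, -0.1, 2.6]
width: 0.0535
```

Request:
step_arm(increments="0 0 0 0 0 0; 0 0 0 0 0 0; 0 0 0 0 0 0; 0 0 0 0 0 0; 0 0 0 0 0 0", claw=-1)

```text
time: 23.25
tool_pos: [0.5389, 0.265, 0.0148]
ee_rot: [-3.142, -0.0, -3.14]
wrist_force: [0.5, -0.2, 0.4]
width: 0.09
```

Request:
step_arm(increments="0 0 0 0 0 0.15; 0 0 0 0 0 0.15; 0 0 0 0 0 0.15; 0 0 0 0 0 0.15; 0 0 0 0 0 0.15")

```text
time: 23.75
tool_pos: [0.5389, 0.2651, 0.0149]
ee_rot: [3.142, -0.0, 2.387]
wrist_force: [0.4, 0.1, -0.2]
width: 0.094
```

Request:
step_arm(increments="0 0 0 0 0 0.15; 0 0 0 0 0 0.15; 0 0 0 0 0 0.15; 0 0 0 0 0 0.15; 0 0 0 0 0 0.15")

```text
time: 24.25
tool_pos: [0.5389, 0.2651, 0.0149]
ee_rot: [-3.142, -0.0, 1.637]
wrist_force: [0.3, 0.2, 0.1]
width: 0.0942
```

Request:
step_arm(increments="0 0 0 0 0 0.07; 0 0 0 0 0 0")

```text
time: 24.45
tool_pos: [0.539, 0.265, 0.0149]
ee_rot: [-3.142, -0.0, 1.573]
wrist_force: [-0.0, 0.0, 0.3]
width: 0.0943
```

Run:
```python
from h import *
o=st();go(o,(*o["tool_pos"][:2],.0145),np.pi/2)
```

```text
t 24.45 tcp [0.539  0.265  0.0149] rot [-3.142 -0.     1.573] w 0.0943 q [0.36 0.31 1.5  0.   1.33 0.36]
tool shift cm [-0.    0.    0.04] turn [-0.    -0.     0.002]
```

Request:
step_arm(increments="0 0 0 0 0 0; 0 0 0 0 0 0; 0 0 0 0 0 0; 0 0 0 0 0 0; 0 0 0 0 0 0", claw=1)

```text
time: 24.95
tool_pos: [0.539, 0.265, 0.015]
ee_rot: [3.142, -0.0, 1.573]
wrist_force: [-0.5, -0.5, -0.6]
width: 0.0574
```

Request:
step_arm(increments="0 0 0 0 0 0; 0 0 0 0 0 0; 0 0 0 0 0 0; 0 0 -2 0 0 0; 0 0 -4 0 0 0")

```text
time: 25.45
tool_pos: [0.5358, 0.2638, 0.0709]
ee_rot: [-3.132, 0.003, 1.573]
wrist_force: [0.3, 0.3, -0.2]
width: 0.0535
```

Request:
step_arm(increments="0 0 -4 0 0 0; -1.5 0.05 -4 0 0 0; -3 0.15 -3 0 0 0; -4.5 0.2 0 0 0 0; -4.5 0.2 0 0 0 0")

```text
time: 25.95
tool_pos: [0.5459, 0.1293, 0.1869]
ee_rot: [3.138, -0.0, 1.575]
wrist_force: [0.2, 0.1, -1.4]
width: 0.0532
```

Request:
step_arm(increments="-4.5 0.2 0 0 0 0; -4.5 0.2 0 0 0 0; -4 0.15 0 0 0 0; -2.5 0.1 0 0 0 0; -1.3 0 0 0 0 0")

```text
time: 26.45
tool_pos: [0.5518, -0.0402, 0.1847]
ee_rot: [-3.141, 0.0, 1.57]
wrist_force: [0.7, -0.4, -0.3]
width: 0.0531
```

Request:
step_arm(increments="0 0 0 0 0 0; 0 0 0 0 0 0; 0 0 0 0 0 0")

```text
time: 26.75
tool_pos: [0.5521, -0.0365, 0.185]
ee_rot: [3.142, -0.001, 1.575]
wrist_force: [-0.6, 1.1, -1.1]
width: 0.0536
```

Run:
```python
from h import *
o=st();go(o,(.5515,-.038,.147),np.pi/2)
```

```text
t 26.75 tcp [ 0.5521 -0.0365  0.185 ] rot [ 3.142e+00 -1.000e-03  1.575e+00] w 0.0536 q [-0.17  0.1   1.4   0.    1.64 -0.17]
tool shift cm [-0.16 -0.06  3.8 ] turn [ 0.    -0.001  0.004]
```

Request:
step_arm(increments="0 0 1.5 0 0 0; 0 0 1.5 0 0 0; 0 0 0.8 0 0 0; 0 0 0 0 0 0; 0 0 0 0 0 0")

```text
time: 27.25
tool_pos: [0.5518, -0.0378, 0.1464]
ee_rot: [-3.141, -0.0, 1.573]
wrist_force: [0.9, 0.1, -0.7]
width: 0.0536
```

Request:
step_arm(increments="0 0 0 0 0 0; 0 0 0 0 0 0; 0 0 0 0 0 0")

```text
time: 27.55
tool_pos: [0.5524, -0.0381, 0.1476]
ee_rot: [3.14, 0.0, 1.573]
wrist_force: [0.8, -0.8, -0.7]
width: 0.0531
```

Run:
```python
from h import *
o=st();go(o,(.5515,-.038,.133),np.pi/2)
g=snapshot("wrist")
cv2.imwrite("pics/w_a2.png",g[:,:,::-1])
```

```text
t 27.55 tcp [ 0.5524 -0.0381  0.1476] rot [3.14  0.    1.573] w 0.0531 q [-0.17  0.11  1.46  0.    1.57 -0.17]
tool shift cm [ 0.01 -0.09  1.46] turn [0.001 0.    0.002]
```

View pics/w_a2.png

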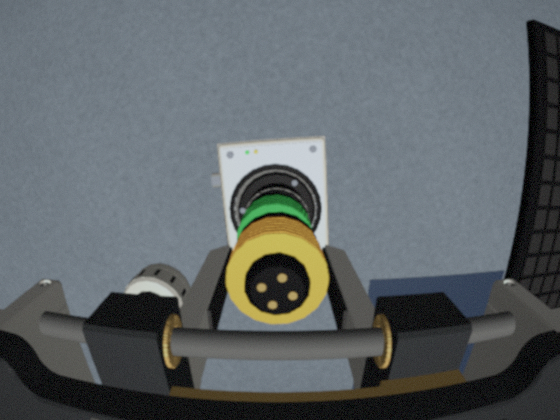

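Amber is held upright at column 278 and green below it is at about 275, so green lies 1–2 mm towards −x. I'll shift by −1.3 mm and lower. 12 views used.

Request:
step_arm(increments="0 -0.13 0.3 0 0 0; 0 0 0.4 0 0 0; 0 0 0.3 0 0 0; 0 0 0 0 0 0; 0 0 0 0 0 0")

```text
time: 28.1
tool_pos: [0.5507, -0.0379, 0.1367]
ee_rot: [-3.141, -0.0, 1.573]
wrist_force: [0.7, 0.4, -0.5]
width: 0.0533
```

Request:
step_arm(increments="0 0 0.15 0 0 0; 0 0 0.1 0 0 0; 0 0 0 0 0 0; 0 0 0 0 0 0")

```text
time: 28.5
tool_pos: [0.5508, -0.0379, 0.1345]
ee_rot: [3.142, -0.0, 1.573]
wrist_force: [0.6, -1.1, -0.2]
width: 0.0533
```

Request:
step_arm(increments="0 0 0.1 0 0 0; 0 0 0 0 0 0; 0 0 0 0 0 0")

```text
time: 28.8
tool_pos: [0.5508, -0.0379, 0.1335]
ee_rot: [3.142, -0.0, 1.573]
wrist_force: [0.1, 0.3, -0.7]
width: 0.0537
```

Request:
step_arm(increments="0 0 0.1 0 0 0; 0 0 0 0 0 0; 0 0 0 0 0 0")

```text
time: 29.1
tool_pos: [0.5509, -0.0379, 0.133]
ee_rot: [3.141, 0.0, 1.573]
wrist_force: [-0.4, 0.3, 2.4]
width: 0.0533
```

Request:
step_arm(increments="0 0 0 0 0 0; 0 0 0 0 0 0; 0 0 0 0 0 0; 0 0 0 0 0 0; 0 0 0 0 0 0", claw=-1)

```text
time: 29.6
tool_pos: [0.5507, -0.0379, 0.1324]
ee_rot: [-3.141, -0.0, 1.573]
wrist_force: [0.6, -0.8, -0.6]
width: 0.0899
```

Request:
step_arm(increments="0 0 -2 0 0 0; 0 0 -4 0 0 0; 0 0 -2 0 0 0; 0 0 0 0 0 0; 0 0 0 0 0 0")

```text
time: 30.1
tool_pos: [0.5507, -0.0379, 0.212]
ee_rot: [-3.142, -0.0, 1.573]
wrist_force: [-1.0, 0.6, -0.1]
width: 0.0942
```

Run:
```python
from h import *
o=st();go(o,(.4694,.3976,.115),np.pi/2)
```

```text
t 30.10 tcp [ 0.5507 -0.0379  0.212 ] rot [-3.142 -0.     1.573] w 0.0942 q [-0.17  0.09  1.35  0.    1.7  -0.17]
tool shift cm [43.57 -8.04  9.7 ] turn [-0.    -0.     0.002]
```

Request:
step_arm(increments="4.36 -0.8 0 0 0 0; 4.36 -0.8 0 0 0 0; 4.36 -0.8 0 0 0 0; 4.36 -0.8 1 0 0 0; 4.36 -0.8 1.4 0 0 0")

```text
time: 30.6
tool_pos: [0.5092, 0.1814, 0.1865]
ee_rot: [-3.14, 0.0, 1.572]
wrist_force: [0.5, 0.7, 0.2]
width: 0.0939
```

Request:
step_arm(increments="4.36 -0.8 1.4 0 0 0; 4.36 -0.8 1.4 0 0 0; 4.36 -0.8 1.5 0 0 0; 4.36 -0.8 1.5 0 0 0; 4.33 -0.84 1.5 0 0 0")

```text
time: 31.1
tool_pos: [0.4676, 0.3984, 0.1119]
ee_rot: [-3.138, 0.003, 1.573]
wrist_force: [1.0, -0.3, -0.3]
width: 0.0937
```

Request:
step_arm(increments="0 0 0 0 0 0; 0 0 0 0 0 0; 0 0 0 0 0 0")

```text
time: 31.4
tool_pos: [0.4695, 0.3964, 0.1146]
ee_rot: [-3.141, 0.001, 1.572]
wrist_force: [-0.5, 0.3, -0.5]
width: 0.0943
```

Run:
```python
from h import *
o=st();g=snapshot("wrist")
cv2.imwrite("pics/w_red.png",g[:,:,::-1])
q=proj("wrist",[.4694,.3976,.054],o)[0];print("pred",q)
# gold pins near the prediction
h=cv2.cvtColor(g,cv2.COLOR_RGB2HSV);x,y=q.astype(int);w=22
s=h[y-w:y+w,x-w:x+w];m=(s[...,0]>12)&(s[...,0]<30)&(s[...,1]>80)&(s[...,2]>90)
c=np.argwhere(m).mean(0)[::-1]+[x-w,y-w];print("pins",c,m.sum());a=at("wrist",c,.054,o);print(a)
go(o,(a[0],a[1],.0145),np.pi/2)
```

```text
t 31.40 tcp [0.4695 0.3964 0.1146] rot [-3.141e+00  1.000e-03  1.572e+00] w 0.0943 q [ 0.61  0.26  1.35 -0.    1.53  0.61]
pred [276.63663953 225.07239042]
pins [275.82517483 226.41258741] 143
[0.46877263 0.39650827 0.054     ]
tool shift cm [ 0.03 -0.06 10.01] turn [-0.001  0.001  0.001]
```

The gold pins detected by code agree with the estimate within 1.5 mm, so no view is needed here.

Request:
step_arm(increments="0 0 2 0 0 0; 0 0 3 0 0 0; 0 0 3 0 0 0; 0 0 2 0 0 0; 0 0 0 0 0 0")

```text
time: 31.95
tool_pos: [0.4681, 0.3945, 0.0123]
ee_rot: [-3.136, 0.004, 1.57]
wrist_force: [-1.0, -1.0, -0.2]
width: 0.0937
```

Request:
step_arm(increments="0 0 0 0 0 0; 0 0 0 0 0 0; 0 0 0 0 0 0; 0 0 0 0 0 0; 0 0 0 0 0 0", claw=1)

```text
time: 32.45
tool_pos: [0.4699, 0.3979, 0.0163]
ee_rot: [3.14, -0.001, 1.573]
wrist_force: [0.2, 0.2, 1.0]
width: 0.0573
```

Request:
step_arm(increments="0 0 0 0 0 0; 0 0 0 0 0 0")

```text
time: 32.65
tool_pos: [0.4696, 0.3979, 0.0161]
ee_rot: [3.141, -0.001, 1.573]
wrist_force: [-0.9, -0.0, 2.5]
width: 0.0531
```

Request:
step_arm(increments="0 0 0 0 0 0; 0 0 0 0 0 0; 0 0 0 0 0 0; 0 0 0 0 0 0; 0 0 0 0 0 0", claw=-1)

```text
time: 33.15
tool_pos: [0.4694, 0.3975, 0.0153]
ee_rot: [-3.141, 0.0, 1.573]
wrist_force: [-1.0, 0.0, -0.3]
width: 0.0903
```

Request:
step_arm(increments="0 0 0 0 0 -0.15; 0 0 0 0 0 -0.15; 0 0 0 0 0 -0.15; 0 0 0 0 0 -0.15; 0 0 0 0 0 -0.15")

```text
time: 33.65
tool_pos: [0.4695, 0.3976, 0.0154]
ee_rot: [3.142, -0.0, 2.329]
wrist_force: [-0.5, 0.2, -0.1]
width: 0.0937
```

Request:
step_arm(increments="0 0 0 0 0 -0.15; 0 0 0 0 0 -0.15; 0 0 0 0 0 -0.15; 0 0 0 0 0 -0.15; 0 0 0 0 0 -0.15")

```text
time: 34.15
tool_pos: [0.4695, 0.3976, 0.0154]
ee_rot: [3.142, -0.0, 3.079]
wrist_force: [0.1, 1.6, -0.0]
width: 0.0937
```

Request:
step_arm(increments="0 0 0 0 0 -0.07; 0 0 0 0 0 0")

```text
time: 34.35
tool_pos: [0.4695, 0.3976, 0.0155]
ee_rot: [3.142, -0.0, -3.141]
wrist_force: [0.3, -0.2, 0.6]
width: 0.0939
```

Run:
```python
from h import *
o=st();go(o,(*o["tool_pos"][:2],.0148),np.pi)
```

```text
t 34.35 tcp [0.4695 0.3976 0.0155] rot [ 3.142 -0.    -3.141] w 0.0939 q [ 0.61  0.34  1.46  0.    1.34 -0.96]
tool shift cm [-0.   -0.    0.07] turn [ 0.    -0.     0.001]
```

Request:
step_arm(increments="0 0 0 0 0 0; 0 0 0 0 0 0; 0 0 0 0 0 0; 0 0 0 0 0 0; 0 0 0 0 0 0", claw=1)

```text
time: 34.85
tool_pos: [0.4695, 0.3976, 0.0155]
ee_rot: [3.142, 0.0, -3.141]
wrist_force: [0.9, -0.1, 0.4]
width: 0.0577
```

Request:
step_arm(increments="0 0 0 0 0 0; 0 0 0 0 0 0; 0 0 0 0 0 0; 0 0 -2 0 0 0; 0 0 -4 0 0 0")

```text
time: 35.35
tool_pos: [0.4667, 0.3956, 0.0712]
ee_rot: [-3.136, -0.008, -3.141]
wrist_force: [0.2, -0.1, -0.4]
width: 0.0536
```

Request:
step_arm(increments="0 0 -4 0 0 0; 0 0 -4 0 0 0; -0.28 -1.5 -4 0 0 0; -0.56 -3 -3.4 0 0 0; -0.84 -4.5 0 0 0 0")

```text
time: 35.85
tool_pos: [0.4883, 0.3094, 0.2362]
ee_rot: [3.136, 0.011, -3.137]
wrist_force: [0.9, -0.6, -0.8]
width: 0.0537
```

Request:
step_arm(increments="-0.84 -4.5 0 0 0 0; -0.84 -4.5 0 0 0 0; -0.84 -4.5 0 0 0 0; -0.84 -4.5 0 0 0 0; -0.84 -4.5 0 0 0 0")

```text
time: 36.35
tool_pos: [0.5285, 0.0809, 0.2293]
ee_rot: [3.141, 0.0, -3.14]
wrist_force: [0.5, 0.3, -0.3]
width: 0.0534
```

Request:
step_arm(increments="-0.84 -4.5 0 0 0 0; -0.84 -4.5 0 0 0 0; -0.38 -2 0 0 0 0; -0.2 -1.05 0 0 0 0; 0 0 0 0 0 0")

```text
time: 36.85
tool_pos: [0.5514, -0.0387, 0.2291]
ee_rot: [3.141, -0.001, 3.141]
wrist_force: [0.4, 0.6, -1.1]
width: 0.0537
```

Request:
step_arm(increments="0 0 0 0 0 0; 0 0 0 0 0 0; 0 0 0 0 0 0; 0 0 0 0 0 0")

```text
time: 37.25
tool_pos: [0.5514, -0.0368, 0.2296]
ee_rot: [3.141, 0.0, -3.139]
wrist_force: [0.1, 0.9, -0.9]
width: 0.0536
```

Run:
```python
from h import *
o=st();go(o,(.5509,-.0379,.190),np.pi)
```

```text
t 37.25 tcp [ 0.5514 -0.0368  0.2296] rot [ 3.141  0.    -3.139] w 0.0536 q [-0.17  0.09  1.32  0.    1.73 -1.74]
tool shift cm [ 0.05 -0.11  3.96] turn [0.    0.    0.003]
```

Request:
step_arm(increments="0 0 1.5 0 0 0; 0 0 1.5 0 0 0; 0 0 0.8 0 0 0; 0 0 0 0 0 0; 0 0 0 0 0 0")

```text
time: 37.75
tool_pos: [0.5512, -0.0378, 0.1909]
ee_rot: [3.141, -0.001, -3.141]
wrist_force: [-0.2, 0.0, -0.7]
width: 0.0536
```

Request:
step_arm(increments="0 0 0 0 0 0; 0 0 0 0 0 0; 0 0 0 0 0 0")

```text
time: 38.05
tool_pos: [0.5517, -0.0379, 0.1921]
ee_rot: [-3.141, 0.001, -3.14]
wrist_force: [1.2, 0.7, -1.3]
width: 0.053
```

Run:
```python
from h import *
o=st();go(o,(.5509,-.0379,.1776),np.pi)
g=snapshot("wrist")
cv2.imwrite("pics/w_r2.png",g[:,:,::-1])
```

```text
t 38.05 tcp [ 0.5517 -0.0379  0.1921] rot [-3.141e+00  1.000e-03 -3.140e+00] w 0.0530 q [-0.17  0.1   1.39  0.    1.66 -1.74]
tool shift cm [ 0.09 -0.    1.45] turn [-0.     0.001  0.001]
```

View pics/w_r2.png

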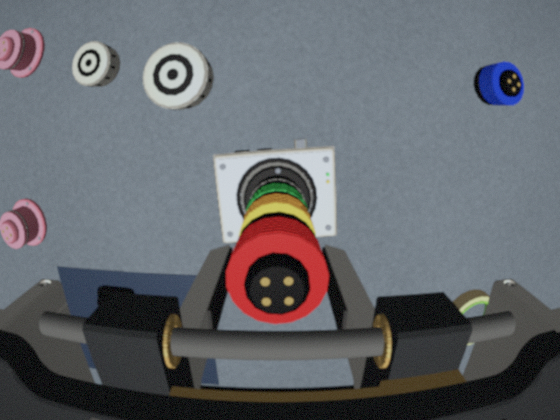

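Red and amber are aligned at about column 277. 13 views used. I'll lower it.

Request:
step_arm(increments="0.06 0 0.3 0 0 0; 0 0 0.4 0 0 0; 0 0 0.3 0 0 0; 0 0 0 0 0 0; 0 0 0 0 0 0")

```text
time: 38.6
tool_pos: [0.5507, -0.0378, 0.1812]
ee_rot: [3.141, -0.0, -3.14]
wrist_force: [-0.6, 0.1, -0.8]
width: 0.0537
```

Request:
step_arm(increments="0 0 0.15 0 0 0; 0 0 0.1 0 0 0; 0 0 0 0 0 0; 0 0 0 0 0 0")

```text
time: 39.0
tool_pos: [0.5508, -0.0378, 0.179]
ee_rot: [3.142, 0.0, -3.14]
wrist_force: [0.3, -0.3, -0.9]
width: 0.0533
```

Request:
step_arm(increments="0 0 0.1 0 0 0; 0 0 0 0 0 0; 0 0 0 0 0 0")

```text
time: 39.3
tool_pos: [0.5508, -0.0378, 0.1779]
ee_rot: [3.141, -0.0, -3.14]
wrist_force: [0.6, -0.8, -0.5]
width: 0.0535
```

Run:
```python
from h import *
o=st();print(o["wrist_force"])
```

```text
t 39.30 tcp [ 0.5508 -0.0378  0.1779] rot [ 3.141 -0.    -3.14 ] w 0.0535 q [-0.17  0.1   1.41  0.    1.63 -1.74]
[ 0.60119858 -0.76395735 -0.49357303]
```

Request:
step_arm(increments="0 0 0.1 0 0 0; 0 0 0 0 0 0; 0 0 0 0 0 0")

```text
time: 39.6
tool_pos: [0.5511, -0.0378, 0.1775]
ee_rot: [-3.142, 0.001, -3.14]
wrist_force: [-0.2, 0.8, 0.7]
width: 0.0532
```

Request:
step_arm(increments="0 0 0.05 0 0 0; 0 0 0 0 0 0; 0 0 0 0 0 0")

```text
time: 39.9
tool_pos: [0.5511, -0.0378, 0.1775]
ee_rot: [-3.141, 0.001, -3.14]
wrist_force: [-0.5, -0.4, 5.8]
width: 0.0539
```

Request:
step_arm(increments="0 0 0 0 0 0; 0 0 0 0 0 0; 0 0 0 0 0 0; 0 0 0 0 0 0; 0 0 0 0 0 0", claw=-1)

```text
time: 40.4
tool_pos: [0.5507, -0.0378, 0.1761]
ee_rot: [3.141, -0.001, -3.14]
wrist_force: [1.1, -0.1, 0.3]
width: 0.09
```

Request:
step_arm(increments="0 0 -2 0 0 0; 0 0 -4 0 0 0; 0 0 -2 0 0 0; 0 0 0 0 0 0; 0 0 0 0 0 0")

```text
time: 40.9
tool_pos: [0.5508, -0.0378, 0.256]
ee_rot: [3.141, -0.0, -3.14]
wrist_force: [-0.9, 0.1, -0.9]
width: 0.0945
```

Run:
```python
from h import *
o=st();go(o,(.389,-.253,.115),np.pi)
```

```text
t 40.90 tcp [ 0.5508 -0.0378  0.256 ] rot [ 3.141 -0.    -3.14 ] w 0.0945 q [-0.17  0.09  1.27  0.    1.78 -1.74]
tool shift cm [ 16.21 -21.5   14.09] turn [ 0.    -0.     0.001]
```

Request:
step_arm(increments="2.32 -3.07 0 0 0 0; 2.32 -3.07 0 0 0 0; 2.32 -3.07 2.8 0 0 0; 2.32 -3.07 2.8 0 0 0; 2.32 -3.07 2.8 0 0 0")

```text
time: 41.4
tool_pos: [0.4329, -0.1917, 0.169]
ee_rot: [3.14, -0.003, -3.14]
wrist_force: [0.6, -0.3, -1.1]
width: 0.0943
```

Request:
step_arm(increments="2.32 -3.07 2.8 0 0 0; 2.3 -3.08 2.8 0 0 0; 0 0 0 0 0 0; 0 0 0 0 0 0; 0 0 0 0 0 0")

```text
time: 41.9
tool_pos: [0.3895, -0.2524, 0.1166]
ee_rot: [3.141, 0.001, -3.14]
wrist_force: [0.7, 0.8, 0.1]
width: 0.094
```

Run:
```python
from h import *
o=st();g=snapshot("wrist")
cv2.imwrite("pics/w_s.png",g[:,:,::-1])
print(proj("wrist",[[.389,-.253,.034],[.389,-.253+.027,.034]],o))
```

```text
t 41.90 tcp [ 0.3895 -0.2524  0.1166] rot [ 3.141e+00  1.000e-03 -3.140e+00] w 0.0940 q [-0.7  -0.07  1.71  0.    1.5  -2.27]
[[277.19261935 218.81935566]
 [309.27216326 218.86652502]]
```

View pics/w_s.png

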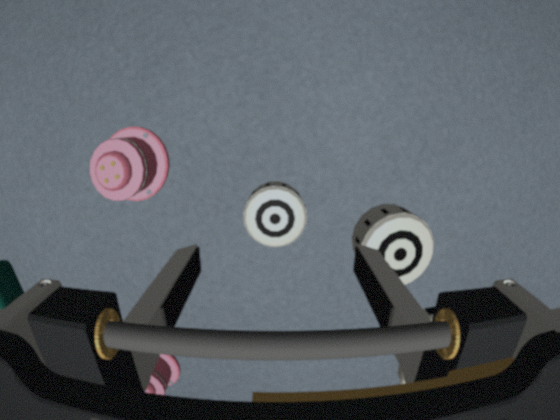

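The small sounder shows at (275,217) with a radius of about 31 px, which fits 54 mm, and it is 2 mm from the estimate. The larger one on the right is clear of the finger's path. 14 views used. Gripping.

Request:
step_arm(increments="0.2 -0.24 2 0 0 0; 0 0 3 0 0 0; 0 0 3 0 0 0; 0 0 2 0 0 0; 0 0 0.9 0 0 0")

```text
time: 42.45
tool_pos: [0.3871, -0.2538, 0.0062]
ee_rot: [3.14, -0.001, -3.138]
wrist_force: [0.1, 0.4, -1.0]
width: 0.094
```

Request:
step_arm(increments="0 0 0 0 0 0; 0 0 0 0 0 0; 0 0 0 0 0 0; 0 0 0 0 0 0; 0 0 0 0 0 0", claw=1)

```text
time: 42.95
tool_pos: [0.3874, -0.2558, 0.0083]
ee_rot: [-3.141, 0.001, -3.14]
wrist_force: [0.1, 0.8, 0.0]
width: 0.0572
```

Request:
step_arm(increments="0 0 0 0 0 0; 0 0 0 0 0 0")

```text
time: 43.15
tool_pos: [0.3873, -0.2556, 0.0081]
ee_rot: [-3.141, 0.001, -3.141]
wrist_force: [0.1, 0.9, 3.7]
width: 0.0534
```

Request:
step_arm(increments="0 0 0 0 0 0; 0 0 0 0 0 0; 0 0 0 0 0 0; 0 0 0 0 0 0; 0 0 0 0 0 0", claw=-1)

```text
time: 43.65
tool_pos: [0.3867, -0.2553, 0.0072]
ee_rot: [3.141, -0.0, -3.14]
wrist_force: [-0.2, 0.5, 0.3]
width: 0.0901
```

Request:
step_arm(increments="0 0 0 0 0 0.15; 0 0 0 0 0 0.15; 0 0 0 0 0 0.15; 0 0 0 0 0 0.15; 0 0 0 0 0 0.15")

```text
time: 44.15
tool_pos: [0.3868, -0.2554, 0.0074]
ee_rot: [3.142, -0.0, 2.387]
wrist_force: [0.8, -0.3, -0.0]
width: 0.0942
```

Request:
step_arm(increments="0 0 0 0 0 0.15; 0 0 0 0 0 0.15; 0 0 0 0 0 0.15; 0 0 0 0 0 0.15; 0 0 0 0 0 0.15")

```text
time: 44.65
tool_pos: [0.3868, -0.2554, 0.0074]
ee_rot: [-3.141, -0.0, 1.637]
wrist_force: [-0.5, -0.4, -0.6]
width: 0.0938
```

Request:
step_arm(increments="0 0 0 0 0 0.07; 0 0 0 0 0 0")

```text
time: 44.85
tool_pos: [0.3869, -0.2554, 0.0074]
ee_rot: [-3.142, -0.0, 1.573]
wrist_force: [0.1, 0.8, 0.6]
width: 0.0937
```

Run:
```python
from h import *
o=st();go(o,(*o["tool_pos"][:2],.0070),np.pi/2)
```

```text
t 44.85 tcp [ 0.3869 -0.2554  0.0074] rot [-3.142 -0.     1.573] w 0.0937 q [-0.71  0.03  1.84  0.    1.27 -0.71]
tool shift cm [-0.    0.    0.04] turn [-0.    -0.     0.002]
```

Request:
step_arm(increments="0 0 0 0 0 0; 0 0 0 0 0 0; 0 0 0 0 0 0; 0 0 0 0 0 0; 0 0 0 0 0 0", claw=1)

```text
time: 45.35
tool_pos: [0.3869, -0.2554, 0.0074]
ee_rot: [3.142, -0.0, 1.573]
wrist_force: [0.9, 0.4, -0.2]
width: 0.0576
```

Request:
step_arm(increments="0 0 0 0 0 0; 0 0 0 0 0 0; 0 0 0 0 0 0; 0 0 -2 0 0 0; 0 0 -4.5 0 0 0")

```text
time: 45.85
tool_pos: [0.3838, -0.2529, 0.0687]
ee_rot: [-3.133, -0.007, 1.573]
wrist_force: [1.4, -0.6, -0.1]
width: 0.0532
```

Request:
step_arm(increments="0 0 -4.5 0 0 0; 0 0 -4.5 0 0 0; 0 0 -4.5 0 0 0; 1.5 1.13 -3.8 0 0 0; 2.8 2.11 -2 0 0 0")

```text
time: 46.35
tool_pos: [0.4197, -0.2137, 0.2697]
ee_rot: [3.137, 0.004, 1.569]
wrist_force: [1.1, -0.1, -0.3]
width: 0.0536
```

Run:
```python
from h import *
o=st();go(o,(.5509,-.0378,.265),np.pi/2)
```

```text
t 46.35 tcp [ 0.4197 -0.2137  0.2697] rot [3.137 0.004 1.569] w 0.0536 q [-0.59 -0.1   1.43 -0.    1.8  -0.59]
tool shift cm [17.62 13.08  0.46] turn [ 0.005  0.004 -0.002]
```

Lift complete. I'll continue with the planned travel.

Request:
step_arm(increments="3.5 2.64 0 0 0 0; 3.5 2.64 0 0 0 0; 3.5 2.64 0 0 0 0; 3.5 2.64 0 0 0 0; 2.3 1.75 0 0 0 0")

```text
time: 46.85
tool_pos: [0.543, -0.0466, 0.2649]
ee_rot: [-3.141, -0.001, 1.575]
wrist_force: [-0.5, -0.7, -0.3]
width: 0.0534
```

Request:
step_arm(increments="1.16 0.9 0 0 0 0; 0 0 0 0 0 0; 0 0 0 0 0 0; 0 0 0 0 0 0; 0 0 0 0 0 0")

```text
time: 47.35
tool_pos: [0.5504, -0.0388, 0.2658]
ee_rot: [3.141, 0.0, 1.571]
wrist_force: [-0.2, 0.4, -1.2]
width: 0.0534
```

Request:
step_arm(increments="0 0 1.5 0 0 0; 0 0 1.5 0 0 0; 0 0 0.7 0 0 0; 0 0 0 0 0 0; 0 0 0 0 0 0")

```text
time: 47.85
tool_pos: [0.5509, -0.0377, 0.2285]
ee_rot: [-3.141, -0.0, 1.573]
wrist_force: [-0.7, -0.8, -0.8]
width: 0.0535
```

Request:
step_arm(increments="0 0 0 0 0 0; 0 0 0 0 0 0; 0 0 0 0 0 0")

```text
time: 48.15
tool_pos: [0.5512, -0.0375, 0.2291]
ee_rot: [3.14, 0.0, 1.573]
wrist_force: [0.2, 0.1, -1.5]
width: 0.0536
```

Run:
```python
from h import *
o=st();go(o,(.5509,-.0378,.2136),np.pi/2)
g=snapshot("wrist")
cv2.imwrite("pics/w_s2.png",g[:,:,::-1])
```

```text
t 48.15 tcp [ 0.5512 -0.0375  0.2291] rot [3.14  0.    1.573] w 0.0536 q [-0.17  0.09  1.32  0.    1.73 -0.17]
tool shift cm [-0.03 -0.04  1.55] turn [0.001 0.    0.002]
```

View pics/w_s2.png

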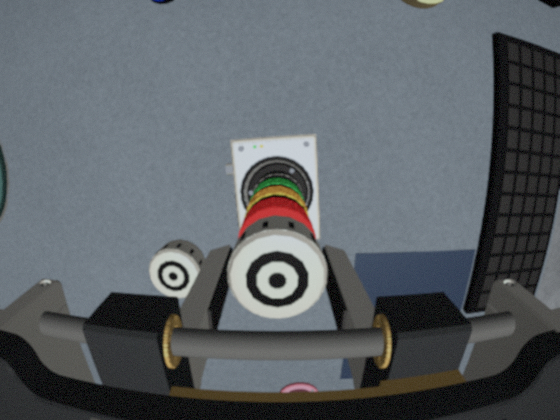

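The sounder and the tower are both at about column 277, straight and aligned. 15 views used. I'll lower it.

Request:
step_arm(increments="-0.03 -0.04 0.4 0 0 0; 0 0 0.5 0 0 0; 0 0 0.2 0 0 0; 0 0 0 0 0 0; 0 0 0 0 0 0")

```text
time: 48.7
tool_pos: [0.5505, -0.0378, 0.2173]
ee_rot: [-3.141, -0.0, 1.573]
wrist_force: [-0.6, -0.1, 0.1]
width: 0.0533
```

Request:
step_arm(increments="0 0 0.15 0 0 0; 0 0 0.1 0 0 0; 0 0 0 0 0 0; 0 0 0 0 0 0")

```text
time: 49.1
tool_pos: [0.5506, -0.0378, 0.215]
ee_rot: [3.141, -0.0, 1.573]
wrist_force: [0.2, 0.7, -0.2]
width: 0.0536
```

Request:
step_arm(increments="0 0 0.1 0 0 0; 0 0 0 0 0 0; 0 0 0 0 0 0")

```text
time: 49.4
tool_pos: [0.5505, -0.0378, 0.2139]
ee_rot: [3.142, -0.0, 1.573]
wrist_force: [0.2, 1.3, -0.9]
width: 0.0533
```

Request:
step_arm(increments="0 0 0.1 0 0 0; 0 0 0 0 0 0; 0 0 0 0 0 0")

```text
time: 49.7
tool_pos: [0.5507, -0.0378, 0.2135]
ee_rot: [3.141, 0.0, 1.573]
wrist_force: [0.3, -0.0, 1.7]
width: 0.0533
```

Request:
step_arm(increments="0 0 0.05 0 0 0; 0 0 0 0 0 0; 0 0 0 0 0 0")

```text
time: 50.0
tool_pos: [0.5507, -0.0378, 0.2134]
ee_rot: [3.14, 0.0, 1.573]
wrist_force: [-2.1, 0.7, 5.1]
width: 0.0534
```

Contact came at the expected height. I'll let go and retreat.

Request:
step_arm(increments="0 0 0 0 0 0; 0 0 0 0 0 0; 0 0 0 0 0 0; 0 0 0 0 0 0; 0 0 0 0 0 0", claw=-1)

```text
time: 50.5
tool_pos: [0.5505, -0.0378, 0.2121]
ee_rot: [-3.141, -0.0, 1.573]
wrist_force: [-0.5, 0.5, -0.9]
width: 0.0897
```

Request:
step_arm(increments="0 0 -2 0 0 0; 0 0 -3 0 0 0; 0 0 -3 0 0 0; 3 0 -1 0 0 0; 4.5 0 0 0 0 0")

```text
time: 51.0
tool_pos: [0.5516, 0.0361, 0.3053]
ee_rot: [3.136, 0.001, 1.568]
wrist_force: [0.6, 0.6, -0.3]
width: 0.094
```

Request:
step_arm(increments="4.5 0 0 0 0 0; 4.5 0 0 0 0 0; 4.5 0 0 0 0 0; 4.5 0 0 0 0 0; 0 0 0 0 0 0")

```text
time: 51.5
tool_pos: [0.5491, 0.2223, 0.3015]
ee_rot: [-3.14, -0.002, 1.58]
wrist_force: [-0.7, -0.4, -0.7]
width: 0.0943
```

Request:
step_arm(increments="0 0 0 0 0 0; 0 0 0 0 0 0; 0 0 0 0 0 0; 0 0 0 0 0 0; 0 0 0 0 0 0")

```text
time: 52.0
tool_pos: [0.5503, 0.2162, 0.3027]
ee_rot: [3.141, -0.0, 1.571]
wrist_force: [0.2, -0.6, -0.1]
width: 0.094
```

Run:
```python
from h import *
o=st()
a=snapshot("side");b=snapshot("top")
A=cv2.resize(a[80:340,160:420],(560,560),interpolation=cv2.INTER_CUBIC)
B=cv2.resize(b[100:310,90:460],(0,0),fx=.64,fy=.64)
im=np.zeros((560,560+B.shape[1],3),np.uint8);im[:,:560]=A;im[:B.shape[0],560:]=B
cv2.imwrite("pics/final.png",im[:,:,::-1])
p=np.array([.5507,-.0378,0]);q=proj("side",[p+[0,0,z] for z in(.03,.074,.118,.162,.206,.24)])
print(((q-[160,80])*560/260).round(0).tolist())
t=cv2.imread("pics/top0.png")[:,:,::-1]
d=np.abs(t.astype(int)-b).max(2)
for n,x,y in(("blue",188,278),("tape",182,142),("mouse",389,139)):print(n,d[y-22:y+22,x-22:x+22].mean())
```

```text
t 52.00 tcp [0.5503 0.2162 0.3027] rot [ 3.141 -0.     1.571] w 0.0940 q [0.28 0.18 1.07 0.   1.89 0.28]
[[269.0, 312.0], [269.0, 285.0], [270.0, 257.0], [270.0, 228.0], [271.0, 198.0], [271.0, 173.0]]
blue 48.71849173553719
tape 28.422004132231404
mouse 9.59297520661157
```

View pics/final.png

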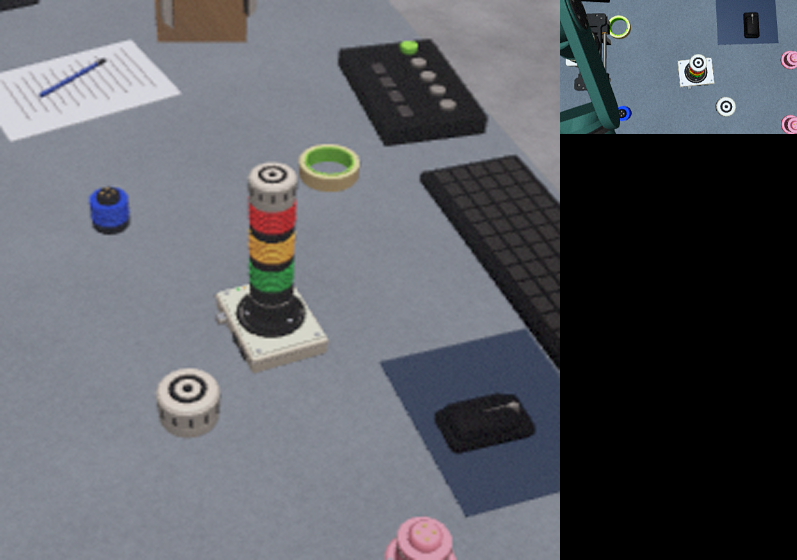

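The final view shows the tower straight, complete and in the right order. In the side view, blue, tape and mouse are at the same pixels as at the start. 16 views used. I'll hand the job in.

```bash
python3 -c "
from bench import *
print(close_job())"
```

```text
the job is handed in; nothing more can be done
None
```

The tower is built on the interface box in the order foot, green, amber, red, sounder, and I handed the job in at about 52 s. I centred each part by gripping it twice, 90° apart, then lowered it until I felt contact and let go.

- **Seating:** every part made contact within about 0.5 mm of its fully-down height. The final side view shows the tower straight and in the right order, with the gripper open and well clear.
- **Bystanders:** in the side view, blue, tape and mouse are at the same pixels as at the start.
- **Checks that disagreed:**
  - The green light's plug appeared about 4 px (2–3 mm) from where I expected it after placing. That is within camera calibration and socket play, and the amber and red lights and the sounder then seated normally on top of it.
  - A before-and-after comparison of the top view gave nothing usable for blue and tape, because the arm was in front of them or close by.

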